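# Load a round bar against the end stop of a drilling jig and clamp it

### The job

Take the round steel bar from its wooden rest and lay it in the two V-blocks of the drilling jig, short of the end stop, without dropping it. Then slide it along the grooves until it is fully home, the little sprung pin of the stop pressed right in and the bar's end firmly against the stop block; push gently, because the stop is only nipped by its thumbscrew and a shove would spoil its setting. Last, swing the toggle clamp's handle all the way down so that the bar is locked there, and leave the other things on the bench alone.

Things in the scene. Friction and masses are not known exactly. Their poses are not given: they have to be found in the camera images.
- bar: plain round steel bar, 20 mm diameter, 240 mm long, 0.46 to 0.70 kg, both ends alike. Origin at its centre, x along the bar. At the start it lies in the notches of the wooden rest, its axis about 44 mm above the bench.
- rest: wooden rest for bars, fixed: board 170 x 100 x 10 mm with two upright notched cleats, each 18 mm thick, 90 mm wide, top 40 mm above the bench, at x = -60 and +60 mm. Origin on the bench under its centre; the bar lies along its x. Between the cleats is 102 mm of room, 34 mm of it free below the bar's axis.
- jig: steel drilling jig, fixed: base plate 12 mm thick (x -120 to 50, y -100 to 200 mm) with two matched V-blocks, 90 degree grooves along y. Origin on the bench under the groove line, midway between the blocks. Each block is 50 mm wide, 40 mm long (y -90 to -50 and 50 to 90 mm), top 48 mm above the bench; between them 100 mm of free room down to the base plate.
- groove (a point): point on the axis of a bar seated in both V-blocks, midway between the blocks: 52 mm above the bench, over the jig's origin; the bar lies along this frame's y, the end stop is at +y. A bar sliding in the grooves drags with about 2 to 6 N.
- rail: slotted rail at the jig's +y end, its origin and axes the jig's. It carries the end stop, a steel block 40 mm wide, 26 mm thick, top 70 mm above the bench, held by a brass thumbscrew behind it. The block's face looks to -y and stands wherever it was last set, y = 105 to 145 mm: not measured, feel for it. Over 20 N, even as a bump, spoils the setting: 10 mm/s is fast enough.
- pin_line (a point): a point of the rail at y = 125 mm on the bar's axis, 52 mm up, NOT the stop's setting. On this line a brass pin, 6 mm thick, stands 3 mm out of the stop's face on a soft spring (0.6 N at first touch, 1.8 N fully in). Home is when the bar's end bears on the block itself: 4 to 8 N beyond the sliding drag is ample.
- clamp (a joint): toggle clamp handle, rad: 0 open (slanting up 0.75 rad above level, away from the grooves), 0.75 shut (level, against its end). Stiff pivots: it stays where it is left. Pressed square to the handle 75 mm out from its hinge it takes about 6 N, more once its tip meets the bar just before the end. Follow its arc: pushed straight down on the slope, a rubbery fingertip can jam along the handle.
- clamp_hinge (a point): hinge of the clamp handle, on the jig at x = -78, y = 70, z = 82 mm, its axis along the jig's y; the handle reaches 100 mm from it towards the jig's -x, 14 to 18 mm thick. The clamp's arm, when open, stands upright between the hinge and the grooves, up to 140 mm above the bench; shut, its rubber tip presses on the bar.
- handle_end (a point): the free end of the clamp handle, on its centre line, 100 mm from the hinge; it moves with the handle
- hammer_grip (a point): hammer lying on the bench, 280 mm long; the point is on its handle
- square_mid (a point): engineer's square lying on the bench, stock 100 mm, blade 150 mm; the point is the middle of its stock
- wrench_grip (a point): open-ended wrench lying on the bench, 220 mm long; the point is on its shank
- oiler: grey oil can standing on the bench, 56 mm diameter, 95 mm high; origin at the centre of its underside
Mind the look-alikes: they are no part of the job. There is more than one size of the bar; the one meant has the size given above.

How it is judged:
By the outcome, as a careful person would: the job done as asked, in the order asked, and still so for the second after the job is handed in, with the robot touching nothing.
It also fails if it takes over 72 s, if anything falls off the work surface, if the arm or the gripper's body presses on something with over 40 N, if the wrist force passes 120 N, or if a joint passes its speed limit or range.

### The arm

A 7-joint arm with a two-finger parallel gripper is mounted at the origin on the work surface. World frame = base frame: x ahead of the robot, y to its left, z up, the work surface at z = 0. Lengths are in m, angles in rad, forces in N, time in s.
With the tool pointing down it reaches from about 0.425 to 0.925 m from the base axis. Payload 6.8 kg.
Tool frame: the origin (TCP) lies at the centre of the arm's flange, where the gripper is bolted on; the fingertips stand 173 mm ahead of it and the grasp point (between the pads) lies 155 mm ahead of it (r.hold_point_z is the distance from the TCP to the grasp point, in m); z points along the fingers, x is the direction in which the jaws open and shut, and the axes are right-handed (so a half turn about z gives the same grasp; the last joint's range is limited). The gripper opens to 85 mm and grips with 20 to 120 N. Pads are 22 mm wide; open, the fingers measure 114 mm over their backs; the gripper's body (76 mm by 85 mm) begins 54 mm behind the grasp point. The pads swing forward as they close: fully open they stand 13 mm farther back than shut.
Start: joints at [-1.328, 0.477, 0.022, 1.555, -0.011, 1.109, -0.083], TCP at [0.232, 0.634, 0.405] pointing down, gripper open.
Joint ranges: [-2.96, 2.96], [-0.34, 2.1], [-1.41, 1.46], [0.24, 2.44], [-1.37, 4.51], [0.17, 1.92], [-2.96, 2.96]. Speed limits (rad/s): [2.39, 2.39, 3.14, 3.14, 3.14, 3.14, 3.14].

### API

Orientations are given as a rotation vector (axis times angle).
In Python, from bench import r gives the robot as it stands.
- The arm moves only by the tool apply_moves, never from a script. Its arguments are lists of equal length, an entry for each row: "dp": the shift along the tool's x, y, z scaled (see below), a list of three; "twist": the turn, a rotation vector about the tool's x, y, z scaled (see below), a list of three; "jaw": the closure in counts, from 0 (fully open) to 255 (shut). In form: {"dp": [[x, y, z], ...], "twist": [[rx, ry, rz], ...], "jaw": [jaw, ...]}. A call has 1 to 20 rows; each row shifts and turns the pose as measured when the row begins, along the tool's axes as they then stand; what a row does not reach is not made up. The controller multiplies each number of a shift by 12 cm and each number of a turn by 120 degrees. A row lasts 1/10 s, in which the tool goes at most 50 mm and 8.59 degrees, less where a joint would pass 70% of its speed; a pose out of reach is approached as far as the arm can. A call with a number of a shift or a turn outside -1 to 1 is refused whole. A call with a gripper value outside its range is refused whole. The fingers move at their own pace and stop on an object; "grip_force" is the grip in N (left out, the last holds). Time passes only in rows, so rows that do not move let the fingers close. It gives the time, the measured TCP pose, the force and the opening at its end, in the units of the state.
- r.get_obs(): the state, without advancing time (a new reading comes with each control period).
- r.grab_frame(name): name is "scene" or "top" or "wrist"; returns a dict with "color" (384x512x3 uint8, red, green, blue), "z_map" (384x512 float32, m along the optical axis (not along the pixel's ray), 0 where there is no reading), "intrinsics" (3x3 intrinsics, pixels), "dist_coeffs" ([k1, k2, p1, p2, k3] as OpenCV has them; the pictures are not rectified), "R" (3x3) and "t" (3): a world point X has camera coordinates R X + t; the wrist camera has in their place "hand_eye" (4x4, takes a point from camera to tool coordinates, whose origin is the TCP and whose axes are the tool frame's). Camera axes: x right, y down, z forward; pixel columns grow to the right and rows downward; lengths in m; the calibration is good to about 2 mm. A picture is of the moment at which its call begins: read the wrist's pose just before it.
- r.hand_in(): hands the job in, once; it reports no verdict.
The state is a dict: "clock": time; "joints": joint angles; "qvel": joint speeds; "tau": joint torques, N m; "tcp_pos": TCP position; "orientation": TCP orientation; "contact_force": force on the tool from outside, world axes, zero at the start; "moment": the same for the moment, N m; "grip_width": finger opening in m.
Only numpy, scipy, OpenCV 4.12 (cv2) and the standard library are available. Lean on these libraries where they do the work, as an engineer would, in place of code of your own. Each camera call takes 0.05 s, during which the arm holds its last target.

## Working session

There is one attempt and no reset: what is moved stays moved. The work goes in short steps, Python scripts to look and compute and a tool call to move; the robot and the scene stay as the last step left them, time stands still between calls to the robot, and variables do not carry over. Pictures are saved under pics/ and viewed, and the job is handed in when it is done.

Besides the shell and the picture viewer there is one more tool, called by a JSON object that holds its "api" and its "payload", one argument or row to a line. apply_moves: Moves the arm, as the interface text tells. Shifts and turns lie within -1 to 1; 1 stands for 12 cm of shift or 120 degrees of turn. Its arguments: {"type":"object","properties":{"dp":{"type":"array"},"twist":{"type":"array"},"jaw":{"type":"array"},"grip_force":{"type":"number"}},"required":["dp","twist","jaw"]}

```bash
ls; mkdir -p pics
python3 - <<'E'
from bench import r
import cv2,pickle
o=r.get_obs();print({k:o[k] for k in o})
d={}
for n in("scene","top","wrist"):
    f=r.grab_frame(n);d[n]=f;cv2.imwrite(f"pics/{n}0.png",f["color"][:,:,::-1])
    print(n,f["intrinsics"],f["dist_coeffs"],f.get("R"),f.get("t"),f.get("hand_eye"))
pickle.dump((o,d),open("f0.pkl","wb"));print(r.hold_point_z)
E
```

```text
pics
{'clock': 0.0, 'joints': array([-1.32811583,  0.47778192,  0.02235292,  1.55643283, -0.01146831,
        1.10931981, -0.08307698]), 'qvel': array([-0.00025635, -0.0014522 , -0.00113356, -0.0004972 ,  0.00119609,
        0.00053867,  0.00021322]), 'tau': array([-8.40138346e-04, -5.96447933e+01,  1.60758700e+00, -2.81190777e+01,
        1.24991246e-02,  9.52859817e-03, -1.95204825e-05]), 'tcp_pos': array([0.23185918, 0.63363739, 0.40374576]), 'orientation': array([ 2.57398172e+00,  1.79912518e+00, -2.17242318e-03]), 'contact_force': array([-0.29606012,  0.27887027,  0.41194658]), 'moment': array([-0.03030758, -0.0607085 , -0.02920523]), 'grip_width': 0.08495016533905564}
scene [[414.18095428   0.         254.55476709]
 [  0.         414.18095428 195.26911699]
 [  0.           0.           1.        ]] [0.05284316 0.         0.         0.         0.        ] [[-0.72698224  0.68665099  0.00269048]
 [ 0.52331896  0.55658498 -0.64525222]
 [-0.44456056 -0.46767892 -0.76396488]] [ 0.4018307  -0.16514065  1.56560068] None
top [[376.67709601   0.         263.59498642]
 [  0.         376.67709601 190.39396944]
 [  0.           0.           1.        ]] [-0.092124  0.        0.        0.        0.      ] [[ 0.02294444 -0.99972946  0.0038158 ]
 [-0.9975558  -0.0231462  -0.06592941]
 [ 0.0659999  -0.00229376 -0.99781699]] [-0.05463732  0.53639935  1.18415057] None
wrist [[330.93213643   0.         253.64502033]
 [  0.         330.93213643 190.93479341]
 [  0.           0.           1.        ]] [-0.03851024  0.          0.          0.          0.        ] None None [[ 9.99999959e-01  1.27562855e-04  2.54708302e-04  7.46972891e-04]
 [-1.93372025e-04  9.60542975e-01  2.78131543e-01 -7.11046289e-02]
 [-2.09179016e-04 -2.78131581e-01  9.60542961e-01  3.15095234e-02]
 [ 0.00000000e+00  0.00000000e+00  0.00000000e+00  1.00000000e+00]]
0.1547
```

View pics/scene0.png

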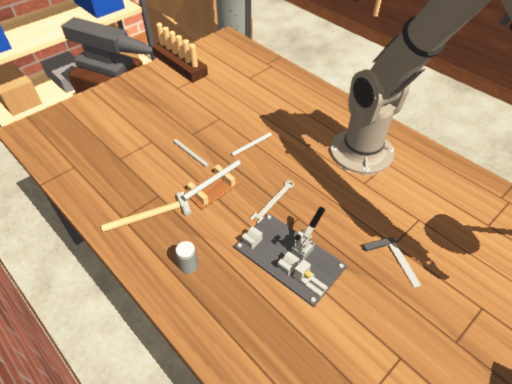

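View pics/top0.png

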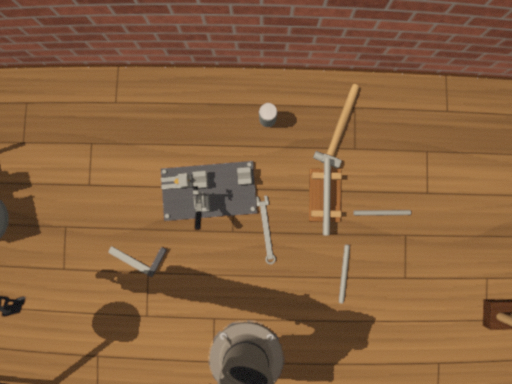

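View pics/wrist0.png

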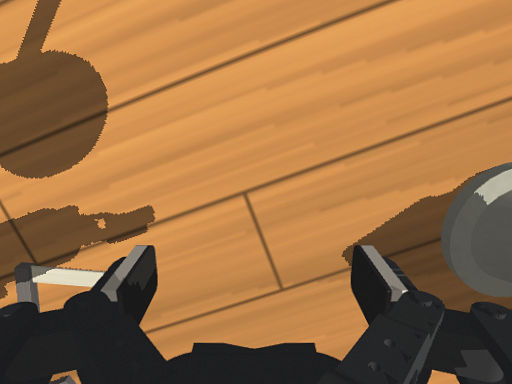

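```bash
cat > h.py <<'E'
import numpy as np,cv2,pickle
from scipy.spatial.transform import Rotation as Ro
def cam(f,o=None):
    if "R" in f and f["R"] is not None: return np.array(f["R"]),np.array(f["t"])
    T=np.eye(4);T[:3,:3]=Ro.from_rotvec(o["orientation"]).as_matrix();T[:3,3]=o["tcp_pos"]
    M=np.linalg.inv(T@f["hand_eye"]);return M[:3,:3],M[:3,3]
def ray(f,u,v,o=None):
    R,t=cam(f,o)
    p=cv2.undistortPoints(np.array([[[u,v]]],float),f["intrinsics"],f["dist_coeffs"])[0,0]
    return -R.T@t, R.T@np.array([p[0],p[1],1])
def atz(f,u,v,z,o=None):
    c,d=ray(f,u,v,o);return c+d*(z-c[2])/d[2]
def dep(f,u,v,o=None):
    z=f["z_map"][int(round(v)),int(round(u))];c,d=ray(f,u,v,o);return c+d*z
def tri(*rs):
    A=np.zeros((3,3));b=np.zeros(3)
    for c,d in rs:
        d=d/np.linalg.norm(d);P=np.eye(3)-np.outer(d,d);A+=P;b+=P@c
    X=np.linalg.solve(A,b)
    return X,[np.linalg.norm(np.cross(X-c,d/np.linalg.norm(d))) for c,d in rs]
def proj(f,X,o=None):
    R,t=cam(f,o);return cv2.projectPoints(np.array([X],float),cv2.Rodrigues(R)[0],t,f["intrinsics"],np.array(f["dist_coeffs"]))[0][0,0]
def crop(f,u0,v0,u1,v1,s,name):
    c=f["color"][v0:v1,u0:u1,::-1];cv2.imwrite(name,cv2.resize(c,None,fx=s,fy=s,interpolation=cv2.INTER_CUBIC))
E
python3 - <<'E'
from h import *
o,d=pickle.load(open("f0.pkl","rb"))
crop(d["top"],290,80,420,310,2.6,"pics/c1.png") if 0 else crop(d["top"],290,140,420,240,6,"pics/c1.png")
crop(d["top"],150,150,280,235,6,"pics/c2.png")
crop(d["scene"],160,130,300,230,5.5,"pics/c3.png")
crop(d["scene"],225,190,355,305,5,"pics/c4.png")
E
```

```text
(no output)
```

View pics/c1.png

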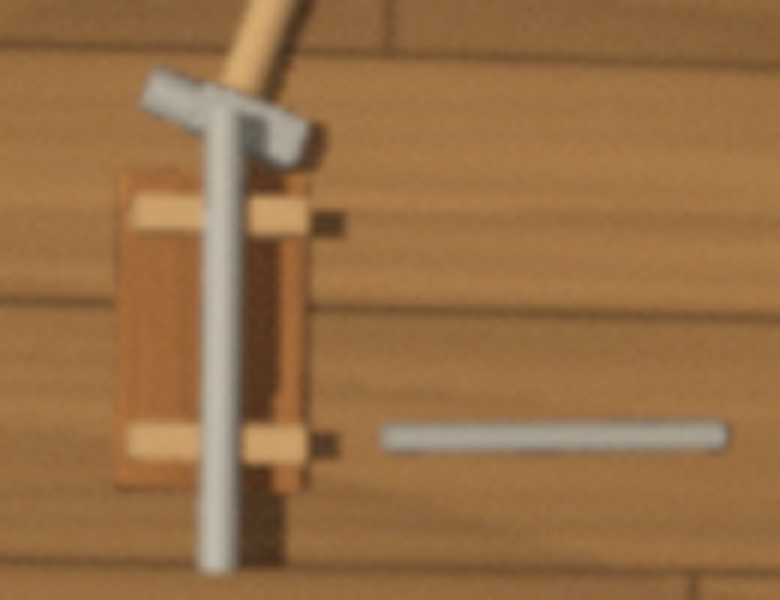

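View pics/c2.png

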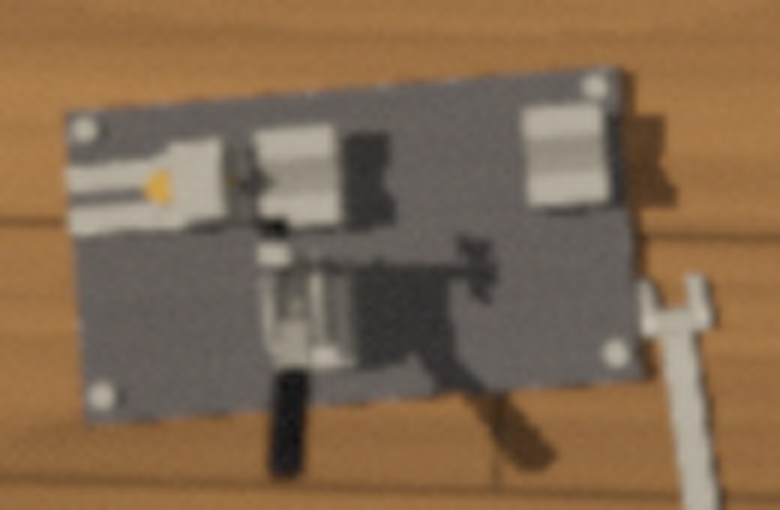

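View pics/c3.png

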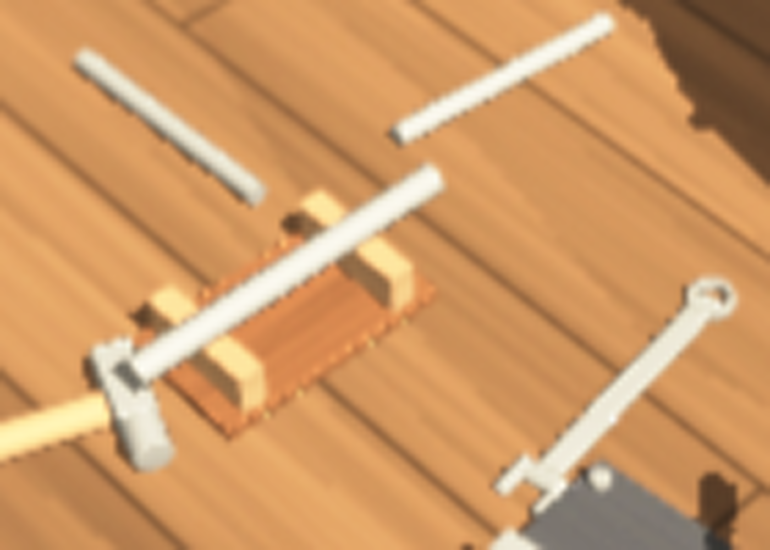

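View pics/c4.png

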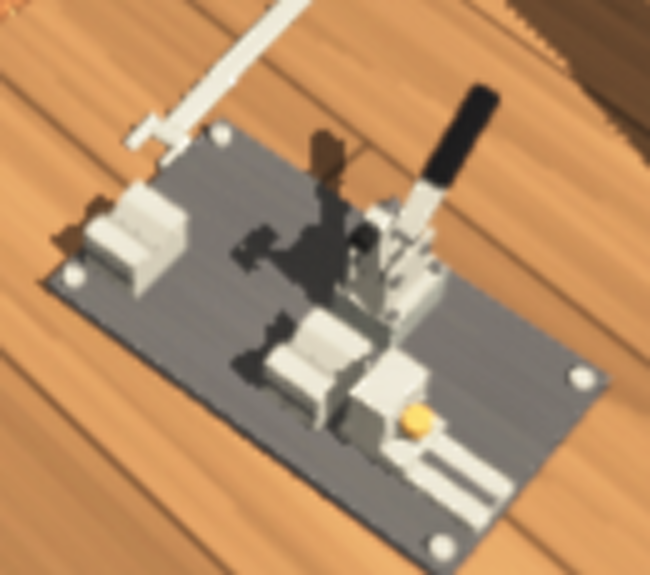

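Run:
```python
from h import *
o,d=pickle.load(open("f0.pkl","rb"));t=d["top"];s=d["scene"]
T=lambda x,y,a=(290,140),k=6:(a[0]+(x+.5)/k-.5,a[1]+(y+.5)/k-.5)
np.set_printoptions(precision=4,suppress=True)
for n,a,b in(("far",(225,100),(140,368)),("near",(218,570),(430,178))):
    pt=T(*a);ps=T(*b,(160,130),5.5)
    print(n,tri(ray(t,*pt),ray(s,*ps)),atz(t,*pt,.044),atz(s,*ps,.044))
C={"(50,200)":((68,113),None),"(50,-100)":((622,68),(42,283)),"(-120,-100)":((645,375),(228,120)),"(-120,200)":((85,422),(608,378))}
J=np.array([[50,200],[50,-100],[-120,-100],[-120,200]])/1000.
W=[]
for n,(a,b) in C.items():
    pt=T(*a,(150,150)); w=atz(t,*pt,.012);W.append(w[:2])
    print(n,w, atz(s,*T(*b,(225,190),5),.012) if b else "", tri(ray(t,*pt),ray(s,*T(*b,(225,190),5)))[0] if b else "")
W=np.array(W)
def fit(J,W):
    jc,wc=J.mean(0),W.mean(0);a=(J-jc);b=W-wc
    th=np.arctan2((a[:,0]*b[:,1]-a[:,1]*b[:,0]).sum(),(a*b).sum())
    R=np.array([[np.cos(th),-np.sin(th)],[np.sin(th),np.cos(th)]]);return th,wc-R@jc,R
th,p,R=fit(J,W);print(np.degrees(th),p);print((J@R.T+p-W)*1000)
# other bars lengths
for (a,b) in (((382,437),(727,437)),):
    print(np.linalg.norm(atz(t,*T(*a),.01)-atz(t,*T(*b),.01)))
print(np.linalg.norm(atz(t,347,246,.01)-atz(t,342,302,.01)))
for u,v in((327,175),(327,195),(327,220),(327.,159),(313,175),(335,175)): print(u,v,dep(t,u,v))
```

```text
far (array([ 0.6441, -0.2356,  0.0578]), [np.float64(0.002622214785515369), np.float64(0.002622214785515394)]) [ 0.6483 -0.2398  0.044 ] [ 0.6368 -0.2438  0.044 ]
near (array([ 0.4042, -0.2404,  0.0465]), [np.float64(0.0022654797949626265), np.float64(0.002265479794962478)]) [ 0.4025 -0.2392  0.044 ] [ 0.4041 -0.2441  0.044 ]
(50,200) [0.6015 0.2919 0.012 ]  
(50,-100) [ 0.6324 -0.0067  0.012 ] [ 0.6374 -0.007   0.012 ] [ 0.6344 -0.0079  0.0075]
(-120,-100) [ 0.468  -0.0231  0.012 ] [ 0.4648 -0.0184  0.012 ] [ 0.4661 -0.021   0.0109]
(-120,200) [0.4355 0.2759 0.012 ] [0.4365 0.2732 0.012 ] [0.4364 0.2745 0.0136]
5.936262859321273 [0.5743 0.0884]
[[ 1.872   0.6221]
 [ 2.0394  0.8218]
 [-2.668  -0.429 ]
 [-1.2434 -1.0148]]
0.18986699006596264
0.1791915384325384
327 175 [ 0.5882 -0.2392  0.0498]
327 195 [ 0.5255 -0.2396  0.0516]
327 220 [ 0.448  -0.2403  0.0532]
327.0 159 [ 0.6372 -0.2371  0.0591]
313 175 [ 0.588  -0.1963  0.042 ]
335 175 [ 0.5898 -0.2661  0.0406]
```

```bash
cat > plan.py <<'E'
import sys
from h import *
def yaw(o):
    R=Ro.from_rotvec(o["orientation"]).as_matrix();return np.degrees(np.arctan2(R[1,0],R[0,0])),R
def plan(p0,a0,p1,a1,n,nt=None):
    """rows; ideal tracking, tool pointing down. returns list of dp, twist"""
    nt=nt or n;p0=np.array(p0);p1=np.array(p1);D=(p1-p0)/n;out=[]
    for i in range(n):
        a=np.radians(a0+(a1-a0)*min(i,nt)/nt)
        x=np.array([np.cos(a),np.sin(a),0]);y=np.array([np.sin(a),-np.cos(a),0])
        dp=[D@x/.12,D@y/.12,-D[2]/.12]
        tw=-(a1-a0)/nt/120 if i<nt else 0
        out.append(([round(float(v),2) for v in dp],[0,0,round(float(tw),4)]))
    print("dp",[r[0] for r in out]);print("tw",[r[1] for r in out])
E
python3 - <<'E'
from plan import *
plan([.232,.634,.404],70,[.555,.11,.404],6,15,10)
E
```

```text
dp [[-0.21, 0.27, -0.0], [-0.18, 0.29, -0.0], [-0.15, 0.31, -0.0], [-0.11, 0.32, -0.0], [-0.08, 0.33, -0.0], [-0.04, 0.34, -0.0], [0.0, 0.34, -0.0], [0.04, 0.34, -0.0], [0.08, 0.33, -0.0], [0.11, 0.32, -0.0], [0.15, 0.31, -0.0], [0.15, 0.31, -0.0], [0.15, 0.31, -0.0], [0.15, 0.31, -0.0], [0.15, 0.31, -0.0]]
tw [[0, 0, 0.0533], [0, 0, 0.0533], [0, 0, 0.0533], [0, 0, 0.0533], [0, 0, 0.0533], [0, 0, 0.0533], [0, 0, 0.0533], [0, 0, 0.0533], [0, 0, 0.0533], [0, 0, 0.0533], [0, 0, 0.0], [0, 0, 0.0], [0, 0, 0.0], [0, 0, 0.0], [0, 0, 0.0]]
```

{"api": "apply_moves", "payload": {
  "dp": [
    [-0.21,0.27,0],
    [-0.18,0.29,0],
    [-0.15,0.31,0],
    [-0.11,0.32,0],
    [-0.08,0.33,0],
    [-0.04,0.34,0],
    [0,0.34,0],
    [0.04,0.34,0],
    [0.08,0.33,0],
    [0.11,0.32,0]
  ],
  "twist": [
    [0,0,0.053],
    [0,0,0.053],
    [0,0,0.053],
    [0,0,0.053],
    [0,0,0.053],
    [0,0,0.053],
    [0,0,0.053],
    [0,0,0.053],
    [0,0,0.053],
    [0,0,0.053]
  ],
  "jaw": [0,0,0,0,0,0,0,0,0,0]
}}

```text
clock: 1.15
tcp_pos: [0.4435, 0.2746, 0.4003]
orientation: [3.138, 0.124, -0.009]
contact_force: [-0.3, 0.5, 0.3]
grip_width: 0.0857
```

{"api": "apply_moves", "payload": {
  "dp": [
    [0.19,0.29,0],
    [0.19,0.29,0],
    [0.19,0.29,0],
    [0.19,0.29,0],
    [0.1,0.15,0],
    [0,0,0]
  ],
  "twist": [
    [0,0,0],
    [0,0,0],
    [0,0,0],
    [0,0,0],
    [0,0,0],
    [0,0,0]
  ],
  "jaw": [0,0,0,0,0,0]
}}

```text
clock: 1.75
tcp_pos: [0.5632, 0.1124, 0.3997]
orientation: [3.137, 0.105, -0.008]
contact_force: [-0.7, 0.4, 0.1]
grip_width: 0.0856
```

```bash
cat > snap.py <<'E'
import sys
from bench import r
from plan import *
np.set_printoptions(precision=4,suppress=True)
def snap(name,cam="wrist"):
    o=r.get_obs();f=r.grab_frame(cam);pickle.dump((o,f),open(name+".pkl","wb"))
    cv2.imwrite(f"pics/{name}.png",f["color"][:,:,::-1]);print(o["clock"],o["tcp_pos"],yaw(o)[0],"F",o["contact_force"],"q",o["joints"],"g",o["grip_width"]);return o,f
if __name__=="__main__": snap(*sys.argv[1:])
E
python3 snap.py w1
```

```text
1.75 [0.5632 0.1124 0.3997] 3.8487741086226657 F [-0.6807  0.4265  0.1215] q [-0.6761  0.3383  0.4681  1.8301 -0.1744  1.0196 -0.0711] g 0.08555516248269977
```

View pics/w1.png

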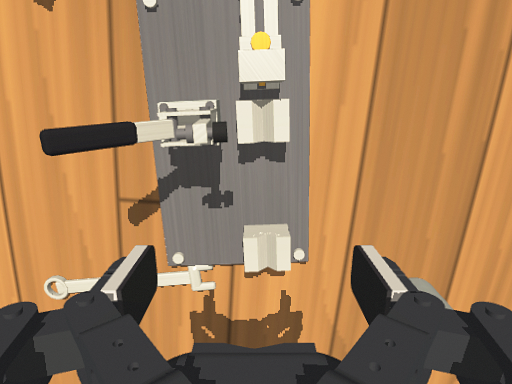

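Run:
```python
from h import *
o,f=pickle.load(open("w1.pkl","rb"))
crop(f,225,20,305,150,4.6,"pics/c5.png");crop(f,225,210,325,285,7,"pics/c6.png");crop(f,130,80,240,170,7,"pics/c7.png")
```

```text
(no output)
```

View pics/c5.png

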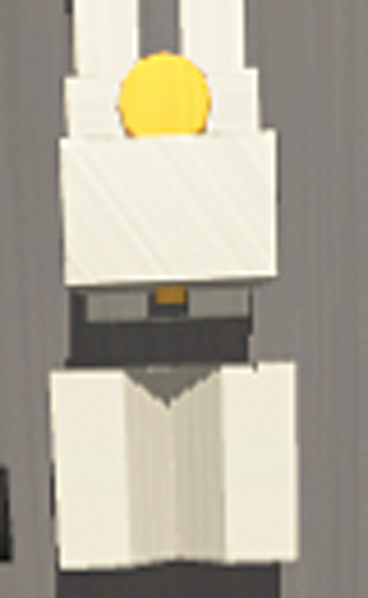

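View pics/c6.png

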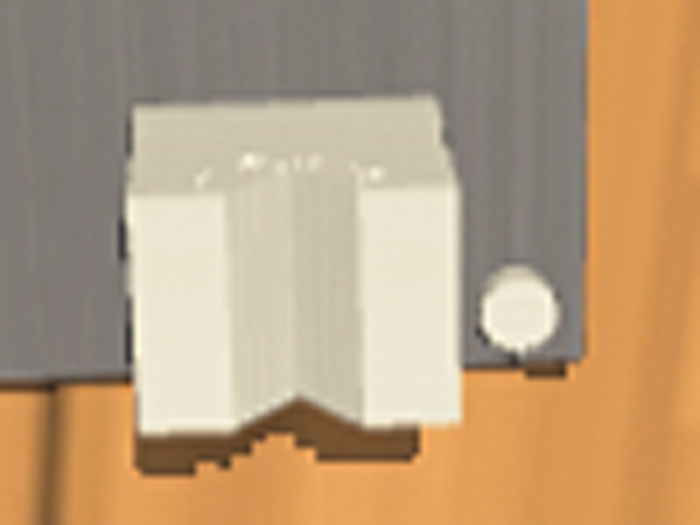

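View pics/c7.png

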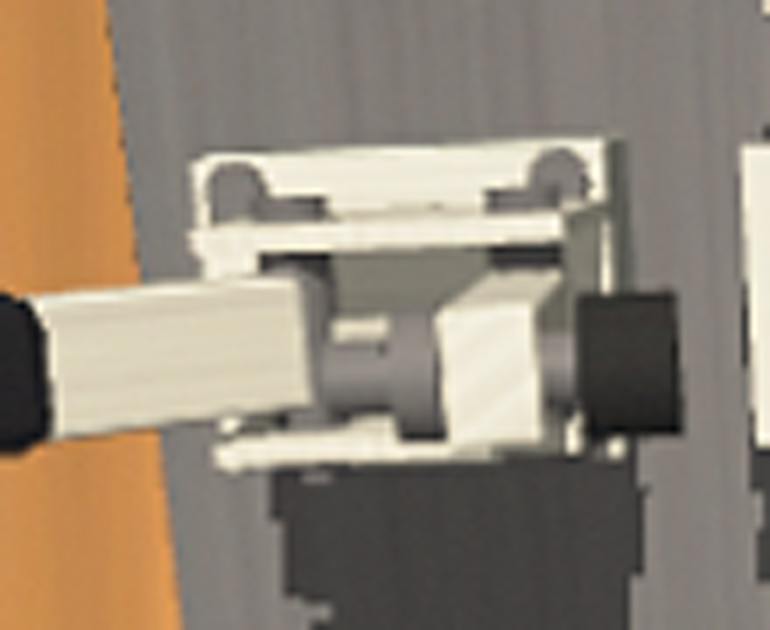

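Run:
```python
from h import *
from scipy.optimize import least_squares
np.set_printoptions(precision=4,suppress=True)
o,f=pickle.load(open("w1.pkl","rb"))
A=lambda x,y,a,k:(a[0]+(x+.5)/k-.5,a[1]+(y+.5)/k-.5)
pts=[]
for j,c in(((-25,90),(50,372)),((25,90),(297,364)),((25,50),(300,558)),((-25,50),(62,568))): pts.append((j+(48,),A(*c,(225,20),4.6)))
for j,c in(((-25,-50),(128,193)),((25,-50),(460,184)),((25,-90),(460,424)),((-25,-90),(140,433))): pts.append((j+(48,),A(*c,(225,210),7)))
J=np.array([p[0] for p in pts])/1000.;P=np.array([p[1] for p in pts])
def W(q,J):
    c,s=np.cos(q[2]),np.sin(q[2]);return np.c_[q[0]+c*J[:,0]-s*J[:,1],q[1]+s*J[:,0]+c*J[:,1],J[:,2]+q[3]]
def res(q): return np.concatenate([proj(f,X,o)-p for X,p in zip(W(q,J),P)])
s=least_squares(res,[.574,.088,.1,0]);print(s.x,np.degrees(s.x[2]));print(s.fun.reshape(-1,2))
q=s.x
s2=least_squares(lambda q:res([*q,0]),[.574,.088,.1]);print("z0",s2.x,np.degrees(s2.x[2]),np.abs(s2.fun).max())
# stop face y
for c in((68,285),(277,275)):
    X=atz(f,*A(*c,(225,20),4.6),.07+q[3],o);d=X[:2]-q[:2];R=np.array([[np.cos(q[2]),-np.sin(q[2])],[np.sin(q[2]),np.cos(q[2])]]);print("stop face jig",R.T@d)
pickle.dump(q,open("jig.pkl","wb"))
# check with the top camera
o0,d=pickle.load(open("f0.pkl","rb"))
for j in((-25,90,48),(25,-90,48),(50,200,12),(-120,200,12),(-120,-100,12),(50,-100,12)):
    X=W(q,np.array([j])/1000.)[0];u=proj(d["top"],X);v=proj(d["scene"],X);print(j,X,"c2",(u-[150,150])*6,"c4",(v-[225,190])*5, "w1",proj(f,X,o))
```

```text
[ 0.5745  0.09    0.1051 -0.0013] 6.019840209310278
[[ 0.3961  0.0197]
 [-0.0389 -0.2775]
 [-0.3051  0.1713]
 [-0.076  -0.1178]
 [-0.0231  0.4928]
 [-0.0729  0.2222]
 [ 0.117  -0.3297]
 [-0.0041 -0.1712]]
z0 [0.5745 0.0903 0.1051] 6.020789454582528 0.7350109220754462
stop face jig [-0.0199  0.106 ]
stop face jig [0.0193 0.1064]
(-25, 90, 48) [0.5402 0.1769 0.0467] c2 [261.0458 223.7926] c4 [372.4434 345.8754] w1 [235.8744 100.498 ]
(25, -90, 48) [0.6088 0.0031 0.0467] c2 [597.8802 100.2734] c4 [ 84.3763 232.3952] w1 [290.4027 269.8132]
(50, 200, 12) [0.6033 0.2942 0.0107] c2 [ 62.0841 107.483 ] c4 [446.4327 581.7539] w1 [310.1527 -20.4948]
(-120, 200, 12) [0.4342 0.2763 0.0107] c2 [ 82.2711 421.9444] c4 [612.3612 378.1863] w1 [134.7349 -12.0331]
(-120, -100, 12) [ 0.4657 -0.022   0.0107] c2 [640.4663 376.8358] c4 [221.1715 116.7516] w1 [167.6219 265.5619]
(50, -100, 12) [ 0.6347 -0.0042  0.0107] c2 [614.9417  61.3924] c4 [ 46.4281 282.4286] w1 [308.2345 261.2988]
```

Run:
```python
from plan import *
plan([.563,.112,.40],3.8,[.53,-.24,.36],-90,13,12)
```

```text
dp [[-0.04, 0.22, 0.03], [-0.01, 0.23, 0.03], [0.03, 0.23, 0.03], [0.06, 0.22, 0.03], [0.09, 0.21, 0.03], [0.11, 0.2, 0.03], [0.14, 0.18, 0.03], [0.16, 0.16, 0.03], [0.18, 0.14, 0.03], [0.2, 0.11, 0.03], [0.21, 0.08, 0.03], [0.22, 0.05, 0.03], [0.23, 0.02, 0.03]]
tw [[0, 0, 0.0651], [0, 0, 0.0651], [0, 0, 0.0651], [0, 0, 0.0651], [0, 0, 0.0651], [0, 0, 0.0651], [0, 0, 0.0651], [0, 0, 0.0651], [0, 0, 0.0651], [0, 0, 0.0651], [0, 0, 0.0651], [0, 0, 0.0651], [0, 0, 0.0]]
```

{"api": "apply_moves", "payload": {
  "dp": [
    [-0.04,0.22,0.03],
    [-0.01,0.23,0.03],
    [0.03,0.23,0.03],
    [0.06,0.22,0.03],
    [0.09,0.21,0.03],
    [0.11,0.2,0.03],
    [0.14,0.18,0.03],
    [0.16,0.16,0.03],
    [0.18,0.14,0.03],
    [0.2,0.11,0.03],
    [0.21,0.08,0.03],
    [0.22,0.05,0.03],
    [0.18,0.02,0.03],
    [0,0,0],
    [0,0,0]
  ],
  "twist": [
    [0,0,0.065],
    [0,0,0.065],
    [0,0,0.065],
    [0,0,0.065],
    [0,0,0.065],
    [0,0,0.065],
    [0,0,0.065],
    [0,0,0.065],
    [0,0,0.065],
    [0,0,0.065],
    [0,0,0.065],
    [0,0,0.065],
    [0,0,0],
    [0,0,0],
    [0,0,0]
  ],
  "jaw": [0,0,0,0,0,0,0,0,0,0,0,0,0,0,0]
}}

```text
clock: 3.3
tcp_pos: [0.5215, -0.2156, 0.3453]
orientation: [-2.195, 2.245, 0.035]
contact_force: [-1.4, 0.1, 1.1]
grip_width: 0.0854
```

```bash
python3 snap.py w2
```

```text
3.3 [ 0.5215 -0.2156  0.3453] -91.29746922184589 F [-1.3724  0.0588  1.1186] q [-0.3627  0.4916  0.8668  1.9171 -0.4639  0.9658 -0.8667] g 0.08543914847934045
```

View pics/w2.png

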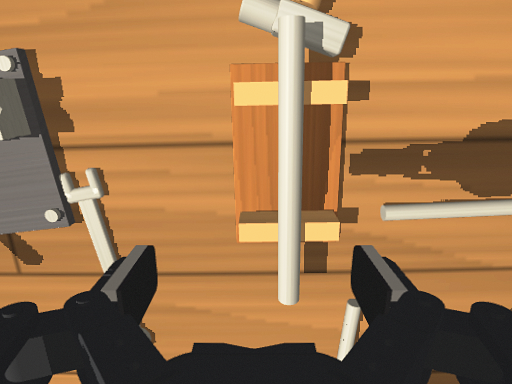

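Run:
```python
from h import *
from plan import yaw
np.set_printoptions(precision=4,suppress=True)
o,f=pickle.load(open("w2.pkl","rb"));print(yaw(o)[1])
crop(f,225,0,365,120,5.5,"pics/c8.png");crop(f,225,200,365,320,5.5,"pics/c9.png")
```

```text
[[-0.0226 -0.9996 -0.0144]
 [-0.9996  0.0224  0.0167]
 [-0.0164  0.0148 -0.9998]]
```

View pics/c8.png

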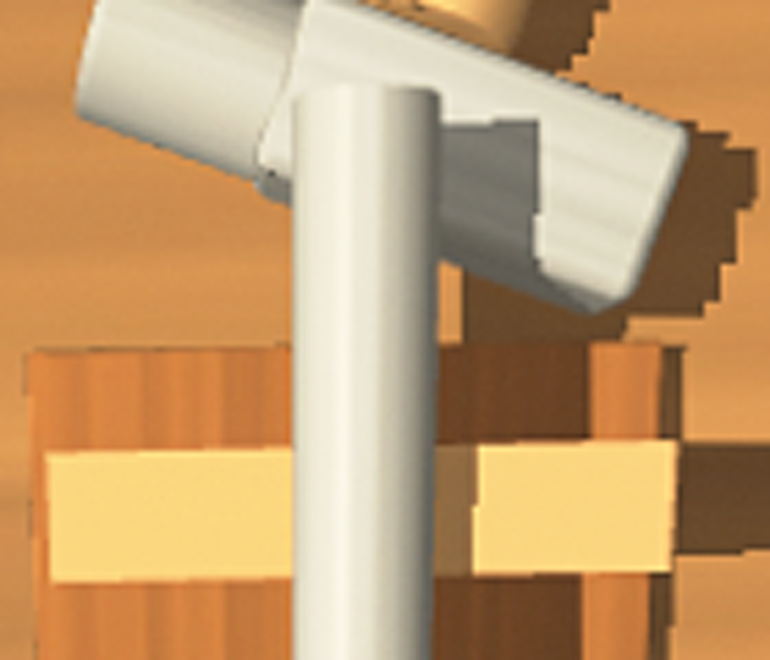

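View pics/c9.png

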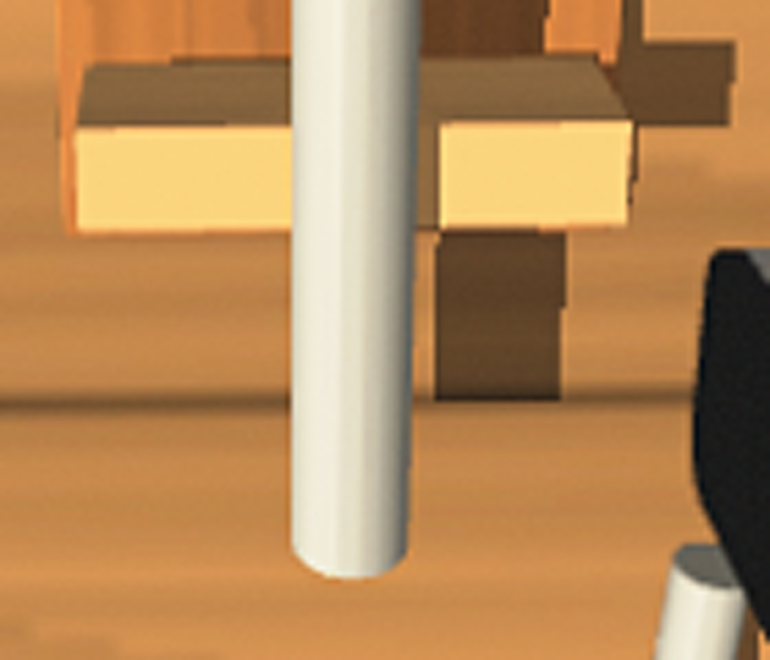

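Run:
```python
from h import *
np.set_printoptions(precision=4,suppress=True)
o,f=pickle.load(open("w2.pkl","rb"))
A=lambda x,y,a,k=5.5:(a[0]+(x+.5)/k-.5,a[1]+(y+.5)/k-.5)
for zt in(.05,.054,.058):
    F=atz(f,*A(366,88,(225,0)),zt,o);N=atz(f,*A(351,578,(225,200)),zt,o);print(zt,F,N,np.linalg.norm(F-N),(F+N)/2,np.degrees(np.arctan2((F-N)[1],(F-N)[0])))
# axis with silhouettes
for n,c in(("far",((294,100),(438,100))),):
    L=atz(f,*A(*c[0],(225,0)),.044,o);Rr=atz(f,*A(*c[1],(225,0)),.044,o);print(n,L,Rr,(L+Rr)/2,L-Rr)
L=atz(f,*A(292,540,(225,200)),.044,o);Rr=atz(f,*A(410,540,(225,200)),.044,o);print(L,Rr,(L+Rr)/2)
for n,a,c in(("cl far",(225,0),((48,453),(292,447),(475,443),(675,440),(672,572),(50,582))),("cl near",(225,200),((78,128),(632,122),(628,222),(78,230)))):
    for p in c: print(n,atz(f,*A(*p,a),.04,o))
o0,d=pickle.load(open("f0.pkl","rb"))
t=d["top"]
c2=A(291,16,(0,0),1)
print("tri w2/top far",tri(ray(f,*A(366,88,(225,0)),o),ray(t,327.2,156.0)),"near",tri(ray(f,*A(351,578,(225,200)),o),ray(t,326.3,235.3)))
```

```text
0.05 [ 0.6429 -0.2397  0.05  ] [ 0.3999 -0.2396  0.05  ] 0.2429373092011143 [ 0.5214 -0.2396  0.05  ] -0.019480368385036514
0.054 [ 0.6421 -0.2393  0.054 ] [ 0.4029 -0.2392  0.054 ] 0.23923831798149703 [ 0.5225 -0.2393  0.054 ] -0.019480368385034832
0.058 [ 0.6413 -0.2389  0.058 ] [ 0.4058 -0.2389  0.058 ] 0.23553932676187975 [ 0.5235 -0.2389  0.058 ] -0.01948036838503309
far [ 0.6428 -0.2306  0.044 ] [ 0.6424 -0.2499  0.044 ] [ 0.6426 -0.2402  0.044 ] [0.0004 0.0193 0.    ]
[ 0.4034 -0.2299  0.044 ] [ 0.4031 -0.2502  0.044 ] [ 0.4033 -0.24    0.044 ]
cl far [ 0.5982 -0.1955  0.04  ]
cl far [ 0.5982 -0.2303  0.04  ]
cl far [ 0.5982 -0.2564  0.04  ]
cl far [ 0.5981 -0.2849  0.04  ]
cl far [ 0.5798 -0.2854  0.04  ]
cl far [ 0.5802 -0.1951  0.04  ]
cl near [ 0.4788 -0.1956  0.04  ]
cl near [ 0.4783 -0.2849  0.04  ]
cl near [ 0.4607 -0.2852  0.04  ]
cl near [ 0.4606 -0.1949  0.04  ]
tri w2/top far (array([ 0.6506, -0.2431,  0.0216]), [np.float64(0.002286413028068832), np.float64(0.002286413028068913)]) near (array([ 0.4007, -0.2394,  0.051 ]), [np.float64(0.0001353677811431385), np.float64(0.00013536778114312176)])
```

```bash
cat > rel.py <<'E'
import sys
from bench import r
from plan import *
np.set_printoptions(precision=4,suppress=True)
def rel(p,a,tilt=None):
    o=r.get_obs();R=Ro.from_rotvec(o["orientation"]).as_matrix()
    a=np.radians(a);Rt=np.array([[np.cos(a),np.sin(a),0],[np.sin(a),-np.cos(a),0],[0,0,-1.]])
    d=R.T@(np.array(p)-o["tcp_pos"])/.12
    tw=Ro.from_matrix(R.T@Rt).as_rotvec()/np.radians(120)
    print("t",o["clock"],"pos",o["tcp_pos"],"yaw",yaw(o)[0],"F",o["contact_force"],"M",o["moment"],"g",o["grip_width"]);print("dp",d,"len mm",np.linalg.norm(d)*120,"tw",tw,"q",o["joints"])
if __name__=="__main__": rel([float(v) for v in sys.argv[1:4]],float(sys.argv[4]))
E
python3 rel.py .5228 -.2397 .26 -90
```

```text
t 3.35 pos [ 0.5215 -0.2156  0.3453] yaw -91.27297406309687 F [ 0.0589 -0.1024  0.5517] M [ 0.0207 -0.0165  0.0508] g 0.08530141610128138
dp [ 0.2123 -0.0261  0.7072] len mm 88.65905126307342 tw [ 0.007   0.0078 -0.0106] q [-0.363   0.4915  0.867   1.9172 -0.4637  0.9658 -0.8665]
```

{"api": "apply_moves", "payload": {
  "dp": [
    [0.07,-0.009,0.23],
    [0.07,-0.009,0.23],
    [0.07,-0.009,0.23],
    [0,0,0],
    [0,0,0]
  ],
  "twist": [
    [0.0023,0.0026,-0.0035],
    [0.0023,0.0026,-0.0035],
    [0.0023,0.0026,-0.0035],
    [0,0,0],
    [0,0,0]
  ],
  "jaw": [0,0,0,0,0]
}}

```text
clock: 3.85
tcp_pos: [0.528, -0.2313, 0.2611]
orientation: [-2.233, 2.2, 0.001]
contact_force: [0.2, 0.2, 0.4]
grip_width: 0.0854
```

```bash
python3 rel.py .5228 -.2397 .199 -90; python3 snap.py w3
```

```text
t 3.85 pos [ 0.528  -0.2313  0.2611] yaw -89.14185495851981 F [0.1615 0.1546 0.4252] M [-0.054  -0.0036  0.0582] g 0.08543186742056123
dp [0.0722 0.0466 0.5172] len mm 62.9098734855878 tw [-0.0021  0.0026  0.0071] q [-0.2416  0.6109  0.746   1.9507 -0.5817  0.8037 -0.722 ]
3.85 [ 0.528  -0.2313  0.2611] -89.14185495851981 F [0.1615 0.1546 0.4252] q [-0.2416  0.6109  0.746   1.9507 -0.5817  0.8037 -0.722 ] g 0.08543186742056123
```

View pics/w3.png

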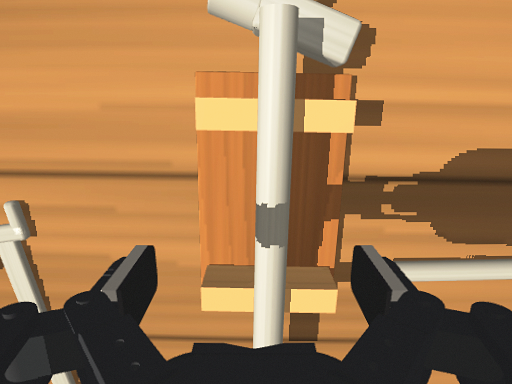

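{"api": "apply_moves", "payload": {
  "dp": [
    [0.072,0.047,0.0],
    [0,0,0.17],
    [0,0,0.17],
    [0,0,0.12],
    [0,0,0],
    [0,0,0]
  ],
  "twist": [
    [-0.002,0.0026,0.007],
    [0,0,0],
    [0,0,0],
    [0,0,0],
    [0,0,0],
    [0,0,0]
  ],
  "jaw": [0,0,0,0,0,0]
}}

```text
clock: 4.5
tcp_pos: [0.5244, -0.241, 0.2117]
orientation: [-2.218, 2.218, -0.015]
contact_force: [-0.5, -0.7, -0.1]
grip_width: 0.0853
```

```bash
python3 rel.py .5228 -.2397 .199 -90; python3 snap.py w4; python3 -c "
from h import *
o,f=pickle.load(open('w4.pkl','rb'))
for x in(.45,.5,.523,.55,.6,.642): print(proj(f,[x,-.2299,.044],o),proj(f,[x,-.2497,.044],o))
o,f=pickle.load(open('w3.pkl','rb'));print(proj(f,[.642,-.2397,.054],o))"
```

```text
t 4.5 pos [ 0.5244 -0.241   0.2117] yaw -90.0085660050558 F [-0.5063 -0.6903 -0.1055] M [-0.0208  0.0263  0.0289] g 0.08529103326554359
dp [-0.0115  0.0148  0.1053] len mm 12.84098344459501 tw [-0.0049 -0.0015 -0.0001] q [-0.1769  0.6793  0.6802  1.9707 -0.6531  0.7096 -0.6648]
4.5 [ 0.5244 -0.241   0.2117] -90.0085660050558 F [-0.5063 -0.6903 -0.1055] q [-0.1769  0.6793  0.6802  1.9707 -0.6531  0.7096 -0.6648] g 0.08529103326554359
[232.98512893 387.98248601] [270.7789708  387.90246881]
[231.01403378 306.09767877] [272.42159429 306.03346657]
[230.02314013 262.78291146] [273.24752436 262.7290498 ]
[228.7925575 206.7892852] [274.27341609 206.75054963]
[226.34369415  86.7897213 ] [276.31567942  86.78856017]
[224.19266453 -31.61421476] [278.11078961 -31.57470748]
[278.88020378   4.51852885]
```

View pics/w4.png

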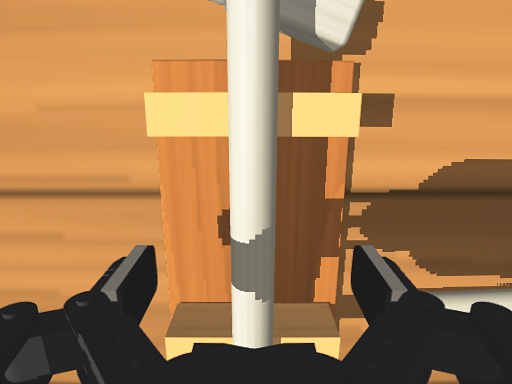

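{"api": "apply_moves", "payload": {
  "dp": [
    [-0.011,0.015,0.105],
    [0,0,0],
    [0,0,0]
  ],
  "twist": [
    [-0.005,-0.0015,0],
    [0,0,0],
    [0,0,0]
  ],
  "jaw": [0,0,0]
}}

```text
clock: 4.85
tcp_pos: [0.5233, -0.2398, 0.1997]
orientation: [-2.221, 2.221, -0.002]
contact_force: [-0.2, 0.3, -0.3]
grip_width: 0.0858
```

```bash
python3 rel.py .5228 -.2397 .199 -90
```

```text
t 4.85 pos [ 0.5233 -0.2398  0.1997] yaw -89.99256565950219 F [-0.2207  0.3202 -0.2792] M [0.0015 0.0351 0.0172] g 0.08576070708837222
dp [-0.001   0.0039  0.006 ] len mm 0.8713217552646456 tw [-0.0007 -0.0002  0.0001] q [-0.1676  0.6969  0.6653  1.9741 -0.6646  0.6979 -0.6566]
```

Precisely there. Close on the bar.

{"api": "apply_moves", "payload": {
  "dp": [
    [0,0,0],
    [0,0,0],
    [0,0,0],
    [0,0,0],
    [0,0,0],
    [0,0,0],
    [0,0,0],
    [0,0,0],
    [0,0,0],
    [0,0,0]
  ],
  "twist": [
    [0,0,0],
    [0,0,0],
    [0,0,0],
    [0,0,0],
    [0,0,0],
    [0,0,0],
    [0,0,0],
    [0,0,0],
    [0,0,0],
    [0,0,0]
  ],
  "jaw": [60,120,180,230,230,230,230,230,230,230],
  "grip_force": 60
}}

```text
clock: 5.85
tcp_pos: [0.5234, -0.2407, 0.2005]
orientation: [-2.22, 2.222, -0.005]
contact_force: [-0.1, -0.9, 0.2]
grip_width: 0.0185
```

```bash
python3 rel.py .5228 -.2397 .199 -90
```

```text
t 5.85 pos [ 0.5234 -0.2407  0.2005] yaw -90.03869075358173 F [-0.0865 -0.9335  0.1981] M [-0.1959  0.009   0.0343] g 0.018453175994340345
dp [-0.0084  0.0052  0.0127] len mm 1.9328148137231222 tw [-0.0013 -0.001  -0.0003] q [-0.1675  0.6961  0.6668  1.9734 -0.6639  0.6975 -0.657 ]
```

{"api": "apply_moves", "payload": {
  "dp": [
    [0,0,-0.04],
    [0,0,-0.08],
    [0,0,-0.12],
    [0,0,-0.16],
    [0,0,-0.2],
    [0,0,-0.2],
    [0,0,-0.2],
    [0,0,-0.15],
    [0,0,-0.08],
    [0,0,0],
    [0,0,0]
  ],
  "twist": [
    [0,0,0],
    [0,0,0],
    [0,0,0],
    [0,0,0],
    [0,0,0],
    [0,0,0],
    [0,0,0],
    [0,0,0],
    [0,0,0],
    [0,0,0],
    [0,0,0]
  ],
  "jaw": [230,230,230,230,230,230,230,230,230,230,230]
}}

```text
clock: 6.95
tcp_pos: [0.5199, -0.2385, 0.3574]
orientation: [-2.22, 2.223, 0.009]
contact_force: [0.4, -0.3, -5.8]
grip_width: 0.018
```

```bash
python3 rel.py .577 .063 .34 6; python3 snap.py w5;python3 snap.py s5 scene
```

```text
t 6.95 pos [ 0.5199 -0.2385  0.3574] yaw -90.08453162398088 F [ 0.3712 -0.2813 -5.8054] M [-0.0121  0.0085 -0.0122] g 0.0180236268500256
dp [-2.5125 -0.4727  0.1537] len mm 307.33933136217416 tw [-0.0003  0.0029 -0.8007] q [-0.3309  0.4857  0.8771  1.894  -0.4501  0.9772 -0.8211]
6.95 [ 0.5199 -0.2385  0.3574] -90.08453162398088 F [ 0.3712 -0.2813 -5.8054] q [-0.3309  0.4857  0.8771  1.894  -0.4501  0.9772 -0.8211] g 0.0180236268500256
7.0 [ 0.5199 -0.2385  0.3573] -90.09188402713707 F [ 0.1875  0.7045 -5.1226] q [-0.3307  0.486   0.8769  1.894  -0.4501  0.9771 -0.8211] g 0.01820754505185513
```

View pics/w5.png

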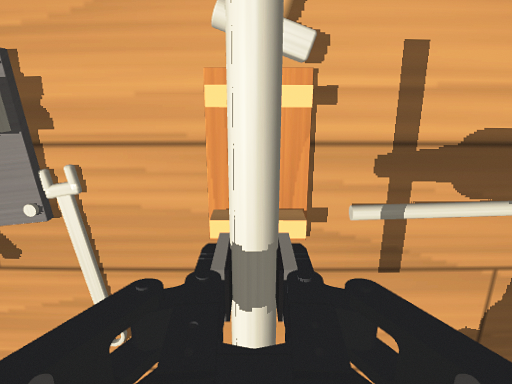

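View pics/s5.png

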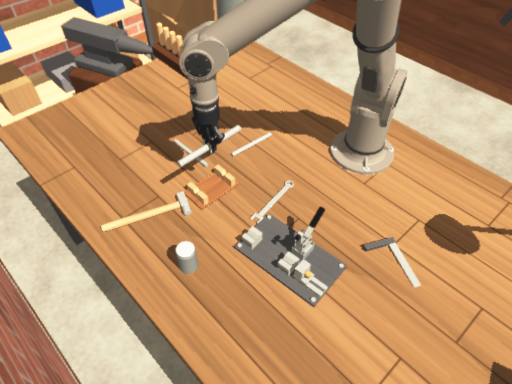

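Run:
```python
from plan import *
plan([.52,-.2385,.357],-90,[.577,.062,.335],6,15)
```

```text
dp [[-0.17, -0.03, 0.01], [-0.16, -0.05, 0.01], [-0.16, -0.07, 0.01], [-0.15, -0.08, 0.01], [-0.14, -0.1, 0.01], [-0.12, -0.12, 0.01], [-0.11, -0.13, 0.01], [-0.1, -0.14, 0.01], [-0.08, -0.15, 0.01], [-0.06, -0.16, 0.01], [-0.04, -0.16, 0.01], [-0.03, -0.17, 0.01], [-0.01, -0.17, 0.01], [0.01, -0.17, 0.01], [0.03, -0.17, 0.01]]
tw [[0, 0, -0.0533], [0, 0, -0.0533], [0, 0, -0.0533], [0, 0, -0.0533], [0, 0, -0.0533], [0, 0, -0.0533], [0, 0, -0.0533], [0, 0, -0.0533], [0, 0, -0.0533], [0, 0, -0.0533], [0, 0, -0.0533], [0, 0, -0.0533], [0, 0, -0.0533], [0, 0, -0.0533], [0, 0, -0.0533]]
```

{"api": "apply_moves", "payload": {
  "dp": [
    [-0.09,-0.01,0.01],
    [-0.17,-0.03,0.01],
    [-0.16,-0.05,0.01],
    [-0.16,-0.07,0.01],
    [-0.15,-0.08,0.01],
    [-0.14,-0.1,0.01],
    [-0.12,-0.12,0.01],
    [-0.11,-0.13,0.01],
    [-0.1,-0.14,0.01],
    [-0.08,-0.15,0.01],
    [-0.06,-0.16,0.01],
    [-0.04,-0.16,0.01],
    [-0.03,-0.17,0.01],
    [-0.01,-0.17,0.01],
    [0.01,-0.17,0.01],
    [0.01,-0.07,0],
    [0,0,0],
    [0,0,0]
  ],
  "twist": [
    [0,0,-0.03],
    [0,0,-0.053],
    [0,0,-0.053],
    [0,0,-0.053],
    [0,0,-0.053],
    [0,0,-0.053],
    [0,0,-0.053],
    [0,0,-0.053],
    [0,0,-0.053],
    [0,0,-0.053],
    [0,0,-0.053],
    [0,0,-0.053],
    [0,0,-0.053],
    [0,0,-0.053],
    [0,0,-0.053],
    [0,0,-0.025],
    [0,0,0],
    [0,0,0]
  ],
  "jaw": [230,230,230,230,230,230,230,230,230,230,230,230,230,230,230,230,230,230]
}}

```text
clock: 8.85
tcp_pos: [0.5449, 0.076, 0.3194]
orientation: [3.131, 0.247, -0.061]
contact_force: [-0.4, 0.1, -5.2]
grip_width: 0.0182
```

```bash
python3 rel.py .5774 .0622 .30 6; python3 snap.py w6;python3 snap.py t6 top;python3 snap.py s6 scene
```

```text
t 8.85 pos [0.5449 0.076  0.3194] yaw 9.040484649418323 F [-0.3785  0.0719 -5.2467] M [-0.0069 -0.0443  0.0109] g 0.018240886397103723
dp [0.2556 0.1567 0.1517] len mm 40.31824625034274 tw [-0.0006  0.0185  0.0253] q [-0.5586  0.401   0.3896  1.9444 -0.1998  0.8724  0.0959]
8.85 [0.5449 0.076  0.3194] 9.040484649418323 F [-0.3785  0.0719 -5.2467] q [-0.5586  0.401   0.3896  1.9444 -0.1998  0.8724  0.0959] g 0.018240886397103723
8.9 [0.5448 0.0759 0.3194] 9.029491511694838 F [ 0.9169  0.6228 -4.5774] q [-0.5586  0.401   0.3899  1.9445 -0.1998  0.8725  0.096 ] g 0.01830075771449906
8.95 [0.5449 0.0756 0.3197] 9.008826716506627 F [-0.1887  0.5843 -5.5482] q [-0.5585  0.4006  0.3903  1.9444 -0.1997  0.8726  0.0961] g 0.01833219147062648
```

View pics/w6.png

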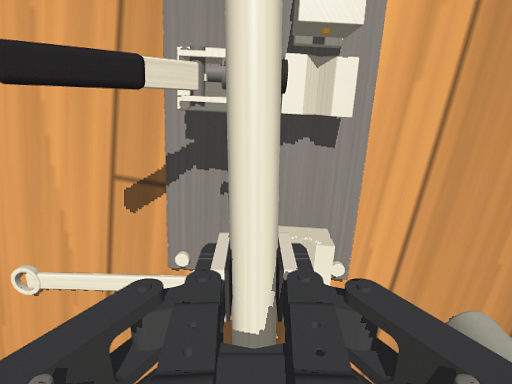

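View pics/s6.png

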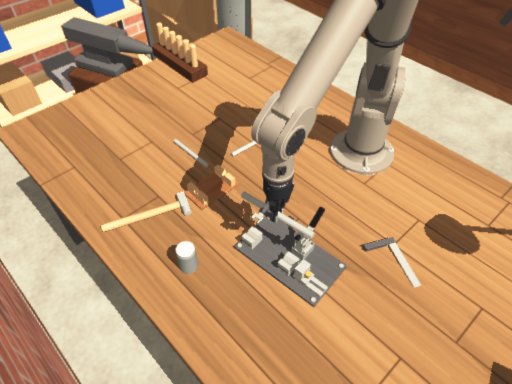

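{"api": "apply_moves", "payload": {
  "dp": [
    [0.13,0.08,0],
    [0.126,0.07,0],
    [0,0,0],
    [0,0,0]
  ],
  "twist": [
    [0,0.01,0.013],
    [0,0.008,0.012],
    [0,0,0],
    [0,0,0]
  ],
  "jaw": [230,230,230,230]
}}

```text
clock: 9.4
tcp_pos: [0.5806, 0.0584, 0.3191]
orientation: [-3.138, -0.15, -0.004]
contact_force: [-0.6, -0.6, -5.2]
grip_width: 0.0179
```

```bash
python3 rel.py .5774 .0622 .24 6.02; python3 snap.py w7;python3 snap.py s7 scene
```

```text
t 9.4 pos [0.5806 0.0584 0.3191] yaw 5.460911081805571 F [-0.6438 -0.5755 -5.2458] M [ 0.0068  0.071  -0.0193] g 0.017925562364579845
dp [-0.0254 -0.0338  0.6591] len mm 79.25284841736097 tw [ 0.     -0.0012 -0.0047] q [-0.5186  0.4453  0.4048  1.8819 -0.2263  0.8564  0.095 ]
9.4 [0.5806 0.0584 0.3191] 5.460911081805571 F [-0.6438 -0.5755 -5.2458] q [-0.5186  0.4453  0.4048  1.8819 -0.2263  0.8564  0.095 ] g 0.017925562364579845
9.45 [0.5807 0.0583 0.3192] 5.462508503988058 F [ 0.0724 -0.1792 -5.3908] q [-0.5186  0.4451  0.405   1.8819 -0.226   0.856   0.095 ] g 0.018249286170164684
```

View pics/w7.png

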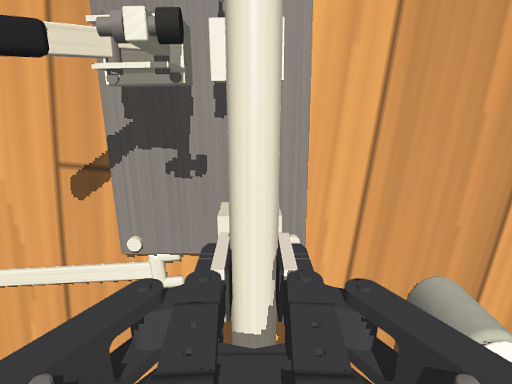

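```bash
python3 - <<'E'
from h import *
np.set_printoptions(precision=4,suppress=True)
o,f=pickle.load(open("w7.pkl","rb"));q=pickle.load(open("jig.pkl","rb"))
c,s=np.cos(q[2]),np.sin(q[2])
for j in((-25,90,48),(25,90,48),(25,50,48),(-25,50,48)):
    j=np.array(j)/1000.;print(proj(f,[q[0]+c*j[0]-s*j[1],q[1]+s*j[0]+c*j[1],j[2]],o))
crop(f,200,0,300,100,6,"pics/c10.png")
for v in range(5,330,40):
    z=f["z_map"][v];cs=[u for u in range(225,285)];b=min(cs,key=lambda u:z[u] if z[u]>0 else 9);
    u=254; X=dep(f,u,v,o);print(v,X)
E
python3 - <<'E'
import sys;sys.path.insert(0,'.')
from h import *
import os;os.chdir('.')
o,f=pickle.load(open("s7.pkl","rb"));crop(f,220,160,330,280,5,"pics/c11.png")
E
```

```text
[208.9095  17.0594]
[284.6014  16.2494]
[283.8358  79.394 ]
[211.3701  80.1452]
5 [0.5716 0.1576 0.1707]
45 [0.5727 0.1454 0.1725]
85 [0.5739 0.1331 0.1721]
125 [0.5752 0.1199 0.1722]
165 [0.5739 0.1297 0.2876]
205 [0.578  0.091  0.1718]
245 [0.5795 0.075  0.172 ]
285 [0.5811 0.0582 0.1729]
325 [0.5829 0.0395 0.173 ]
```

View pics/c10.png

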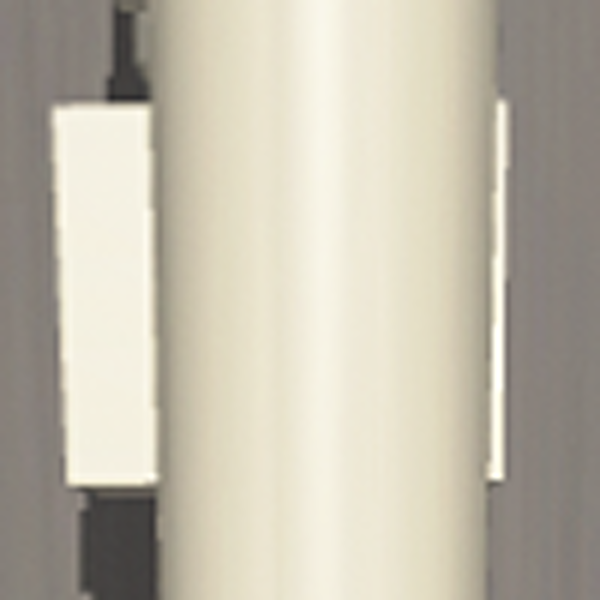

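View pics/c11.png

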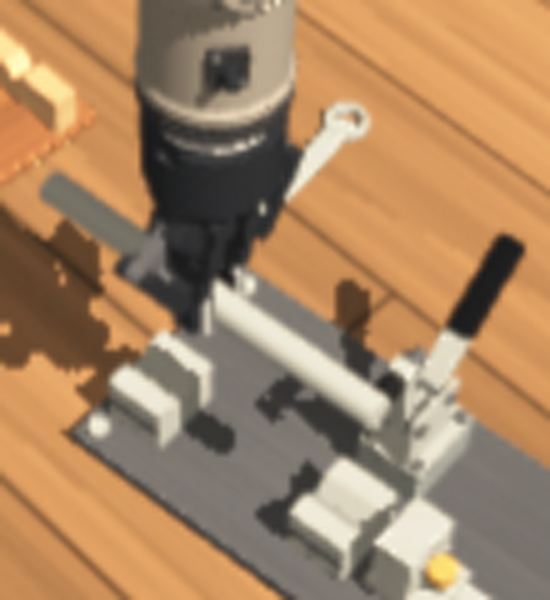

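{"api": "apply_moves", "payload": {
  "dp": [
    [-0.025,-0.034,0.1],
    [0,0,0.18],
    [0,0,0.18],
    [0,0,0.15],
    [0,0,0],
    [0,0,0]
  ],
  "twist": [
    [0,-0.0012,-0.0047],
    [0,0,0],
    [0,0,0],
    [0,0,0],
    [0,0,0],
    [0,0,0]
  ],
  "jaw": [230,230,230,230,230,230]
}}

```text
clock: 10.1
tcp_pos: [0.5741, 0.0658, 0.241]
orientation: [-3.134, -0.176, 0.005]
contact_force: [0.3, -0.8, -5.6]
grip_width: 0.0183
```

```bash
python3 rel.py .5774 .0622 .22 6.02
```

```text
t 10.1 pos [0.5741 0.0658 0.241 ] yaw 6.410036051010207 F [ 0.3045 -0.8418 -5.5671] M [-0.0057 -0.0699  0.0095] g 0.018270804894549967
dp [0.0243 0.0329 0.1745] len mm 21.512615240155302 tw [-0.0012  0.0015  0.0032] q [-0.4879  0.5481  0.3501  1.9376 -0.2832  0.7063  0.1444]
```

{"api": "apply_moves", "payload": {
  "dp": [
    [0.024,0.033,0],
    [0,0,0.08],
    [0,0,0.08],
    [0,0,0],
    [0,0,0]
  ],
  "twist": [
    [-0.001,0.0015,0.003],
    [0,0,0],
    [0,0,0],
    [0,0,0],
    [0,0,0]
  ],
  "jaw": [230,230,230,230,230]
}}

```text
clock: 10.6
tcp_pos: [0.5786, 0.0623, 0.2224]
orientation: [-3.136, -0.166, -0.006]
contact_force: [-0.6, 0.1, -5.4]
grip_width: 0.0183
```

```bash
python3 rel.py .5774 .0622 .21 6.02; python3 snap.py w8
```

```text
t 10.6 pos [0.5786 0.0623 0.2224] yaw 6.052144622672327 F [-0.5747  0.1131 -5.3882] M [-0.0305 -0.0148 -0.0267] g 0.018334522580243956
dp [-0.0105 -0.0003  0.1034] len mm 12.465856614417477 tw [-0.0004 -0.002   0.0003] q [-0.4705  0.5804  0.3379  1.9375 -0.299   0.6678  0.1576]
10.6 [0.5786 0.0623 0.2224] 6.052144622672327 F [-0.5747  0.1131 -5.3882] q [-0.4705  0.5804  0.3379  1.9375 -0.299   0.6678  0.1576] g 0.018334522580243956
```

View pics/w8.png

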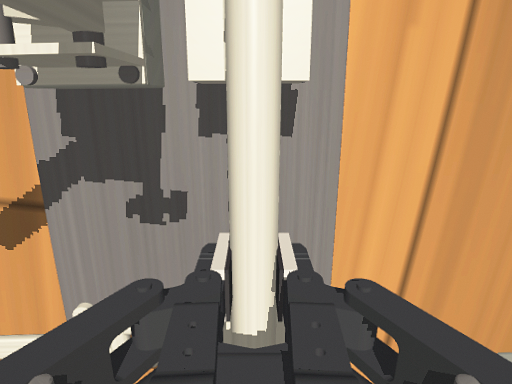

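{"api": "apply_moves", "payload": {
  "dp": [
    [-0.013,0,0.03],
    [0,0,0.03],
    [0,0,0.02],
    [0,0,0],
    [0,0,0]
  ],
  "twist": [
    [0,-0.002,0],
    [0,0,0],
    [0,0,0],
    [0,0,0],
    [0,0,0]
  ],
  "jaw": [230,230,230,230,230]
}}

```text
clock: 11.15
tcp_pos: [0.577, 0.0622, 0.2124]
orientation: [-3.136, -0.166, -0.0]
contact_force: [-0.4, 0.6, -5.0]
grip_width: 0.0181
```

```bash
python3 rel.py .5772 .0622 .207 6.02; python3 snap.py w9
```

```text
t 11.15 pos [0.577  0.0622 0.2124] yaw 6.066886899946308 F [-0.4285  0.6456 -5.0018] M [-0.0363  0.0316 -0.0084] g 0.018120599069716383
dp [0.0014 0.0005 0.0449] len mm 5.388655424910256 tw [-0.0005 -0.0001  0.0004] q [-0.465   0.5946  0.3302  1.9429 -0.3059  0.6521  0.1634]
11.15 [0.577  0.0622 0.2124] 6.066886899946308 F [-0.4285  0.6456 -5.0018] q [-0.465   0.5946  0.3302  1.9429 -0.3059  0.6521  0.1634] g 0.018120599069716383
```

View pics/w9.png

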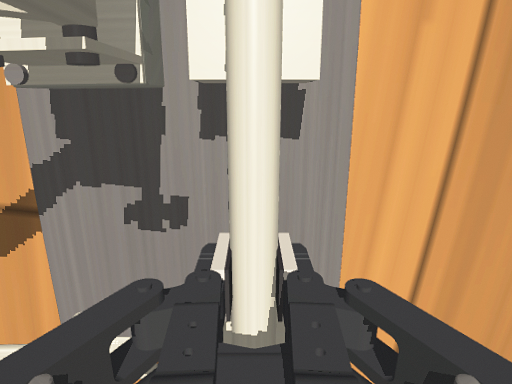

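{"api": "apply_moves", "payload": {
  "dp": [
    [0,0,0.01],
    [0,0,0.01],
    [0,0,0.008],
    [0,0,0.008]
  ],
  "twist": [
    [0,0,0],
    [0,0,0],
    [0,0,0],
    [0,0,0]
  ],
  "jaw": [230,230,230,230]
}}

```text
clock: 11.6
tcp_pos: [0.5772, 0.0623, 0.2082]
orientation: [-3.136, -0.166, -0.001]
contact_force: [-0.5, -0.6, -3.2]
grip_width: 0.0183
```

{"api": "apply_moves", "payload": {
  "dp": [
    [0,0,0.006],
    [0,0,0.006],
    [0,0,0]
  ],
  "twist": [
    [0,0,0],
    [0,0,0],
    [0,0,0]
  ],
  "jaw": [230,230,230]
}}

```text
clock: 11.9
tcp_pos: [0.5773, 0.0621, 0.2082]
orientation: [-3.135, -0.166, -0.001]
contact_force: [-0.7, -0.4, -5.9]
grip_width: 0.0181
```

{"api": "apply_moves", "payload": {
  "dp": [
    [0,0,0.012],
    [0,0,0.012]
  ],
  "twist": [
    [0,0,0],
    [0,0,0]
  ],
  "jaw": [230,230]
}}

```text
clock: 12.1
tcp_pos: [0.5774, 0.0619, 0.2079]
orientation: [-3.133, -0.165, -0.001]
contact_force: [-8.8, -0.5, 17.1]
grip_width: 0.0184
```

{"api": "apply_moves", "payload": {
  "dp": [
    [-0.004,0,-0.003],
    [0,0,0],
    [0,0,0]
  ],
  "twist": [
    [0,0,0],
    [0,0,0],
    [0,0,0]
  ],
  "jaw": [230,230,230]
}}

```text
clock: 12.4
tcp_pos: [0.5771, 0.0618, 0.2084]
orientation: [-3.133, -0.165, -0.003]
contact_force: [0.7, 0.3, -5.6]
grip_width: 0.0181
```

```bash
python3 rel.py .5772 .0622 .207 6.02; python3 snap.py s10 scene; python3 -c "
from h import *
o,f=pickle.load(open('s10.pkl','rb'));crop(f,225,170,355,290,5,'pics/c12.png')"
```

```text
t 12.4 pos [0.5771 0.0618 0.2084] yaw 6.026207808607643 F [ 0.6963  0.2714 -5.5866] M [-0.0083 -0.0833 -0.0109] g 0.018127288137925586
dp [ 0.0012 -0.0031  0.0113] len mm 1.4134873625019173 tw [-0.0018 -0.0009  0.0001] q [-0.4593  0.6003  0.3246  1.9444 -0.3114  0.6429  0.1685]
12.4 [0.5771 0.0618 0.2084] 6.026207808607643 F [ 0.6963  0.2714 -5.5866] q [-0.4593  0.6003  0.3246  1.9444 -0.3114  0.6429  0.1685] g 0.018127288137925586
```

View pics/c12.png

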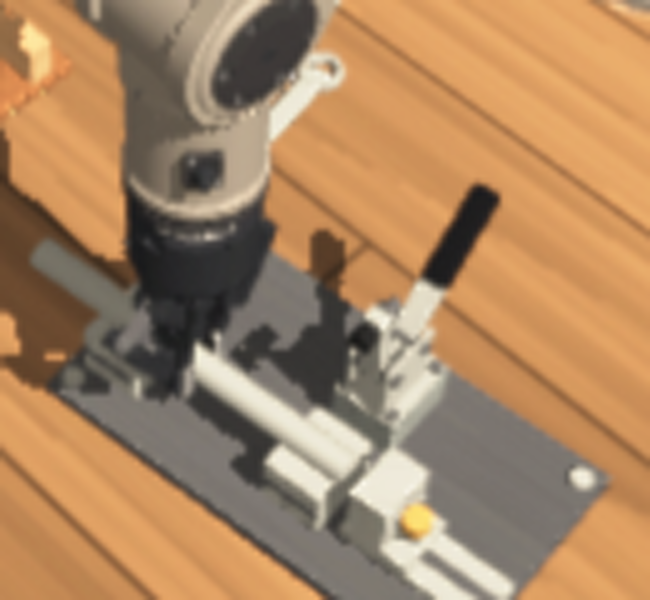

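{"api": "apply_moves", "payload": {
  "dp": [
    [-0.002,0,0.008],
    [0,0,0.002],
    [0,0,0.002],
    [0,0,0],
    [0,0,0],
    [0,0,0]
  ],
  "twist": [
    [0,0,0],
    [0,0,0],
    [0,0,0],
    [0,0,0],
    [0,0,0],
    [0,0,0]
  ],
  "jaw": [230,200,180,165,155,150],
  "grip_force": 20
}}

```text
clock: 13.05
tcp_pos: [0.5787, 0.0618, 0.2086]
orientation: [-3.133, -0.165, -0.009]
contact_force: [0.4, 0.1, 1.3]
grip_width: 0.035
```

```bash
python3 rel.py .5772 .0622 .207 6.02; python3 snap.py w11
```

```text
t 13.05 pos [0.5787 0.0618 0.2086] yaw 6.02396817818772 F [0.4103 0.0809 1.2528] M [-0.0545  0.0144 -0.0102] g 0.035038612261594965
dp [-0.0119 -0.0042  0.0137] len mm 2.2299765254434902 tw [-0.0019 -0.0029  0.    ] q [-0.4583  0.6008  0.3242  1.9421 -0.3123  0.6404  0.1693]
13.05 [0.5787 0.0618 0.2086] 6.02396817818772 F [0.4103 0.0809 1.2528] q [-0.4583  0.6008  0.3242  1.9421 -0.3123  0.6404  0.1693] g 0.035038612261594965
```

View pics/w11.png

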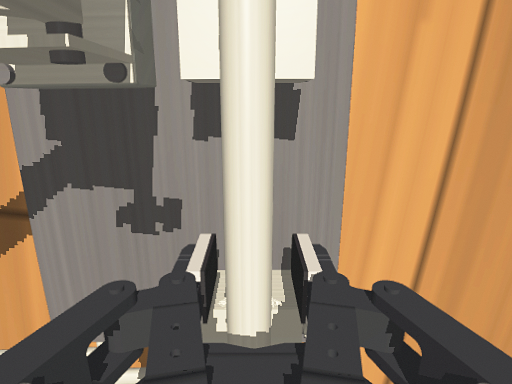

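{"api": "apply_moves", "payload": {
  "dp": [
    [-0.01,0,-0.15],
    [0,0,-0.25],
    [0,0,-0.2],
    [0,0.2,0],
    [0,0.3,0],
    [0,0.3,0],
    [0,0.3,0],
    [0,0.13,0],
    [0,0,0],
    [0,0,0]
  ],
  "twist": [
    [0,0,0],
    [0,0,0],
    [0,0,0],
    [0,0,0],
    [0,0,0],
    [0,0,0],
    [0,0,0],
    [0,0,0],
    [0,0,0],
    [0,0,0]
  ],
  "jaw": [150,150,150,180,210,255,255,255,255,255]
}}

```text
clock: 14.1
tcp_pos: [0.5943, -0.0869, 0.283]
orientation: [-3.131, -0.173, -0.012]
contact_force: [-0.2, 0.0, 0.0]
grip_width: 0.0001
```

```bash
python3 rel.py .593 -.085 .207 6.02; python3 snap.py w12
```

```text
t 14.1 pos [ 0.5943 -0.0869  0.283 ] yaw 6.322956945197102 F [-0.155   0.0351  0.0098] M [ 0.004  -0.028   0.0182] g 0.00010910589662813203
dp [-0.014  -0.0137  0.6334] len mm 76.04640099328086 tw [-0.0025 -0.0039  0.0025] q [-0.2458  0.5182  0.3846  1.866  -0.2713  0.8009  0.3926]
14.1 [ 0.5943 -0.0869  0.283 ] 6.322956945197102 F [-0.155   0.0351  0.0098] q [-0.2458  0.5182  0.3846  1.866  -0.2713  0.8009  0.3926] g 0.00010910589662813203
```

View pics/w12.png

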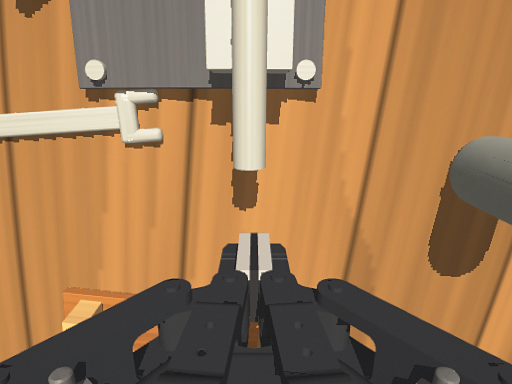

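```bash
python3 -c "
from h import *
o,f=pickle.load(open('w12.pkl','rb'));q=pickle.load(open('jig.pkl','rb'))
X=atz(f,250,168.5,.062,o);c,s=np.cos(q[2]),np.sin(q[2]);R=np.array([[c,-s],[s,c]]);print(X,R.T@(X[:2]-q[:2]),R.T@(o['tcp_pos'][:2]-q[:2]))
crop(f,220,130,290,260,4.5,'pics/c13.png')"; python3 rel.py .5935 -.079 .207 6.02
```

```text
[ 0.59044307 -0.05569046  0.062     ] [ 0.00055921 -0.14658217] [ 0.00109362 -0.17803206]
t 14.15 pos [ 0.5943 -0.0866  0.283 ] yaw 6.362855638056228 F [-0.1874 -0.8407  0.5366] M [-0.015   0.0212 -0.0008] g -0.0003836055532847021
dp [-0.0044 -0.0603  0.6334] len mm 76.35243882793968 tw [-0.0025 -0.0039  0.0029] q [-0.2463  0.5182  0.3845  1.8661 -0.2712  0.8009  0.3927]
```

{"api": "apply_moves", "payload": {
  "dp": [
    [-0.008,0,0.15],
    [0,0,0.25],
    [0,0,0.2],
    [0,0,0.04],
    [0,0,0],
    [0,0,0]
  ],
  "twist": [
    [-0.0025,-0.004,0.003],
    [0,0,0],
    [0,0,0],
    [0,0,0],
    [0,0,0],
    [0,0,0]
  ],
  "jaw": [255,255,255,255,255,255]
}}

```text
clock: 14.75
tcp_pos: [0.5936, -0.0759, 0.2008]
orientation: [-3.132, -0.184, 0.005]
contact_force: [-0.1, 0.0, 0.2]
grip_width: -0.0001
```

```bash
cat > jg.py <<'E'
from bench import r
from plan import *
np.set_printoptions(precision=4,suppress=True)
q=pickle.load(open('jig.pkl','rb'));c,s=np.cos(q[2]),np.sin(q[2]);R=np.array([[c,-s,0],[s,c,0],[0,0,1]])
o=r.get_obs();print(o["clock"],"jig pos mm",1000*(R.T@(o['tcp_pos']-np.array([q[0],q[1],0]))),"F jig",R.T@o["contact_force"],"yaw-jig",yaw(o)[0]-np.degrees(q[2]),"zax",R.T@yaw(o)[1][:,2],o["grip_width"])
E
python3 jg.py
```

```text
14.75 jig pos mm [   1.5367 -167.006   200.8209] F jig [-0.1199  0.0138  0.2224] yaw-jig 0.6937668388856748 zax [-0.003   0.0042 -1.    ] -0.00011174181337624933
```

{"api": "apply_moves", "payload": {
  "dp": [
    [-0.012,-0.01,-0.01],
    [0,-0.01,-0.01],
    [0,-0.01,0],
    [0,-0.01,0]
  ],
  "twist": [
    [0,0,0.004],
    [0,0,0],
    [0,0,0],
    [0,0,0]
  ],
  "jaw": [255,255,255,255]
}}

```text
clock: 15.15
tcp_pos: [0.5926, -0.0707, 0.2065]
orientation: [-3.133, -0.17, -0.003]
contact_force: [0.1, 0.1, 0.7]
grip_width: 0.0004
```

```bash
python3 jg.py
```

```text
15.15 jig pos mm [   1.1396 -161.7721  206.5066] F jig [0.0889 0.0644 0.6524] yaw-jig 0.18303861480020434 zax [ 0.002   0.0038 -1.    ] 0.00040567968047368775
```

{"api": "apply_moves", "payload": {
  "dp": [
    [-0.004,-0.008,0],
    [0,-0.008,0],
    [0,-0.008,0],
    [0,-0.008,0]
  ],
  "twist": [
    [0,0,0],
    [0,0,0],
    [0,0,0],
    [0,0,0]
  ],
  "jaw": [255,255,255,255]
}}

```text
clock: 15.55
tcp_pos: [0.5919, -0.0685, 0.2072]
orientation: [-3.136, -0.168, -0.006]
contact_force: [0.7, -2.8, -1.3]
grip_width: -0.0
```

```bash
python3 jg.py
```

```text
15.55 jig pos mm [   0.6299 -159.4611  207.2143] F jig [ 0.3525 -2.8916 -1.3381] yaw-jig 0.09589668752019875 zax [ 0.0039  0.0011 -1.    ] -3.9001689142620405e-05
```

{"api": "apply_moves", "payload": {
  "dp": [
    [0,-0.008,0],
    [0,-0.008,0],
    [0,-0.008,0],
    [0,-0.008,0]
  ],
  "twist": [
    [0,0,0],
    [0,0,0],
    [0,0,0],
    [0,0,0]
  ],
  "jaw": [255,255,255,255]
}}

```text
clock: 15.95
tcp_pos: [0.5915, -0.0662, 0.2072]
orientation: [3.136, 0.164, 0.007]
contact_force: [0.7, -3.0, -0.6]
grip_width: -0.0002
```

```bash
python3 jg.py
```

```text
15.95 jig pos mm [   0.5275 -157.1147  207.2113] F jig [ 0.4294 -3.0199 -0.6396] yaw-jig -0.01882904747718772 zax [ 0.0044 -0.001  -1.    ] -0.0001505507115115463
```

{"api": "apply_moves", "payload": {
  "dp": [
    [0,-0.008,0],
    [0,-0.008,0],
    [0,-0.008,0],
    [0,-0.008,0],
    [0,-0.008,0],
    [0,-0.008,0],
    [0,-0.008,0],
    [0,-0.008,0]
  ],
  "twist": [
    [0,0,0],
    [0,0,0],
    [0,0,0],
    [0,0,0],
    [0,0,0],
    [0,0,0],
    [0,0,0],
    [0,0,0]
  ],
  "jaw": [255,255,255,255,255,255,255,255]
}}

```text
clock: 16.75
tcp_pos: [0.5906, -0.0579, 0.2072]
orientation: [3.136, 0.165, 0.007]
contact_force: [-0.2, -3.7, -1.2]
grip_width: -0.0002
```

```bash
python3 jg.py
```

```text
16.75 jig pos mm [   0.5275 -148.7617  207.2229] F jig [-0.5917 -3.6194 -1.211 ] yaw-jig -0.009896196586267614 zax [ 0.0044 -0.0012 -1.    ] -0.00015902305279788206
```

{"api": "apply_moves", "payload": {
  "dp": [
    [0,-0.007,0]
  ],
  "twist": [
    [0,0,0]
  ],
  "jaw": [255]
}}

```text
clock: 16.85
tcp_pos: [0.5905, -0.0571, 0.2072]
orientation: [3.136, 0.164, 0.007]
contact_force: [1.4, -3.6, -2.3]
grip_width: -0.0001
```

{"api": "apply_moves", "payload": {
  "dp": [
    [0,-0.007,0]
  ],
  "twist": [
    [0,0,0]
  ],
  "jaw": [255]
}}

```text
clock: 16.95
tcp_pos: [0.5905, -0.0565, 0.2073]
orientation: [3.136, 0.164, 0.007]
contact_force: [1.6, -4.0, -1.2]
grip_width: -0.0002
```

```bash
python3 jg.py
```

```text
16.95 jig pos mm [   0.5051 -147.3528  207.2501] F jig [ 1.1565 -4.1768 -1.1893] yaw-jig -0.028896265579557046 zax [ 0.0046 -0.0018 -1.    ] -0.00015306154191921582
```

{"api": "apply_moves", "payload": {
  "dp": [
    [0,-0.007,0]
  ],
  "twist": [
    [0,0,0]
  ],
  "jaw": [255]
}}

```text
clock: 17.05
tcp_pos: [0.5903, -0.0558, 0.2072]
orientation: [3.135, 0.164, 0.007]
contact_force: [0.7, -4.6, -1.2]
grip_width: 0.0001
```

{"api": "apply_moves", "payload": {
  "dp": [
    [0,-0.007,0]
  ],
  "twist": [
    [0,0,0]
  ],
  "jaw": [255]
}}

```text
clock: 17.15
tcp_pos: [0.5903, -0.0551, 0.2073]
orientation: [3.135, 0.163, 0.008]
contact_force: [1.8, -4.7, -2.6]
grip_width: 0.0001
```

```bash
python3 jg.py
```

```text
17.15 jig pos mm [   0.4676 -145.9849  207.2676] F jig [ 1.3239 -4.8608 -2.6136] yaw-jig -0.05548029709119451 zax [ 0.0048 -0.0024 -1.    ] 0.00014434957009002764
```

{"api": "apply_moves", "payload": {
  "dp": [
    [0,-0.006,0]
  ],
  "twist": [
    [0,0,0]
  ],
  "jaw": [255]
}}

```text
clock: 17.25
tcp_pos: [0.5902, -0.0549, 0.2073]
orientation: [3.134, 0.163, 0.008]
contact_force: [1.0, -6.6, -2.8]
grip_width: 0.0005
```

{"api": "apply_moves", "payload": {
  "dp": [
    [0,-0.006,0]
  ],
  "twist": [
    [0,0,0]
  ],
  "jaw": [255]
}}

```text
clock: 17.35
tcp_pos: [0.5901, -0.0547, 0.2073]
orientation: [3.134, 0.162, 0.008]
contact_force: [1.5, -5.2, -2.6]
grip_width: -0.0004
```

```bash
python3 jg.py
```

```text
17.35 jig pos mm [   0.3577 -145.6031  207.2867] F jig [ 0.9755 -5.3665 -2.5794] yaw-jig -0.1070712398023339 zax [ 0.0052 -0.0041 -1.    ] -0.00038263506519425243
```

{"api": "apply_moves", "payload": {
  "dp": [
    [0,-0.008,0]
  ],
  "twist": [
    [0,0,0]
  ],
  "jaw": [255]
}}

```text
clock: 17.45
tcp_pos: [0.5901, -0.0545, 0.2073]
orientation: [3.132, 0.161, 0.009]
contact_force: [0.8, -6.3, -2.1]
grip_width: -0.0
```

{"api": "apply_moves", "payload": {
  "dp": [
    [0,-0.009,0]
  ],
  "twist": [
    [0,0,0]
  ],
  "jaw": [255]
}}

```text
clock: 17.55
tcp_pos: [0.59, -0.0544, 0.2074]
orientation: [3.131, 0.159, 0.01]
contact_force: [1.7, -7.4, -2.2]
grip_width: 0.0
```

```bash
python3 jg.py
```

```text
17.55 jig pos mm [   0.2407 -145.2073  207.3573] F jig [ 0.9249 -7.506  -2.1599] yaw-jig -0.1947163699769261 zax [ 0.0059 -0.0066 -1.    ] 1.2366426236087842e-05
```

{"api": "apply_moves", "payload": {
  "dp": [
    [0,-0.011,0]
  ],
  "twist": [
    [0,0,0]
  ],
  "jaw": [255]
}}

```text
clock: 17.65
tcp_pos: [0.5899, -0.0541, 0.2074]
orientation: [3.13, 0.158, 0.01]
contact_force: [1.6, -8.1, -1.9]
grip_width: -0.0001
```

```bash
python3 jg.py; python3 snap.py t13 top; python3 snap.py s13 scene; python3 -c "
from h import *
o,f=pickle.load(open('s13.pkl','rb'));crop(f,225,170,355,290,5,'pics/c14.png')
o,f=pickle.load(open('t13.pkl','rb'));crop(f,150,150,280,235,6,'pics/c15.png')"
```

```text
17.65 jig pos mm [   0.1482 -144.9613  207.3948] F jig [ 0.6957 -8.2437 -1.9274] yaw-jig -0.2531166548420609 zax [ 0.0063 -0.0081 -0.9999] -9.752346518731202e-05
17.65 [ 0.5899 -0.0541  0.2074] 5.766723554468217 F [ 1.5564 -8.1253 -1.9274] q [-0.2759  0.6187  0.347   1.9191 -0.3193  0.65    0.3672] g -9.752346518731202e-05
17.7 [ 0.5898 -0.0541  0.2074] 5.767344497517589 F [ 2.2221 -6.5199 -2.8706] q [-0.2761  0.6188  0.3471  1.9191 -0.3193  0.65    0.367 ] g 3.9264296633913046e-05
```

View pics/c14.png

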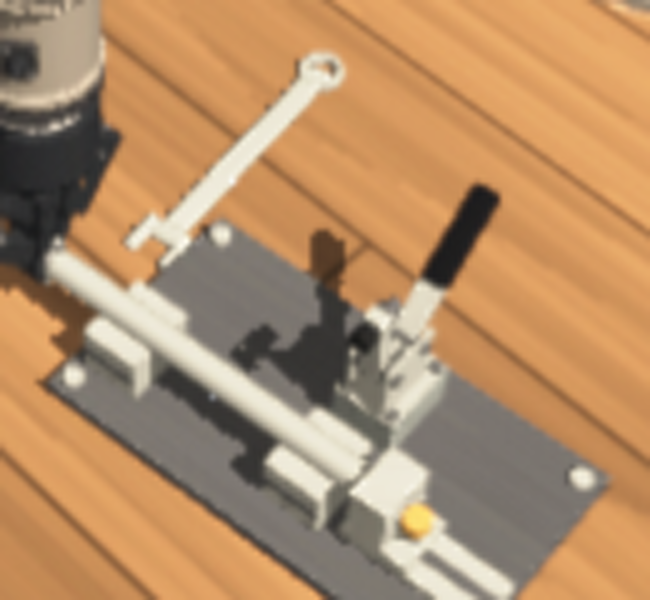

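View pics/c15.png

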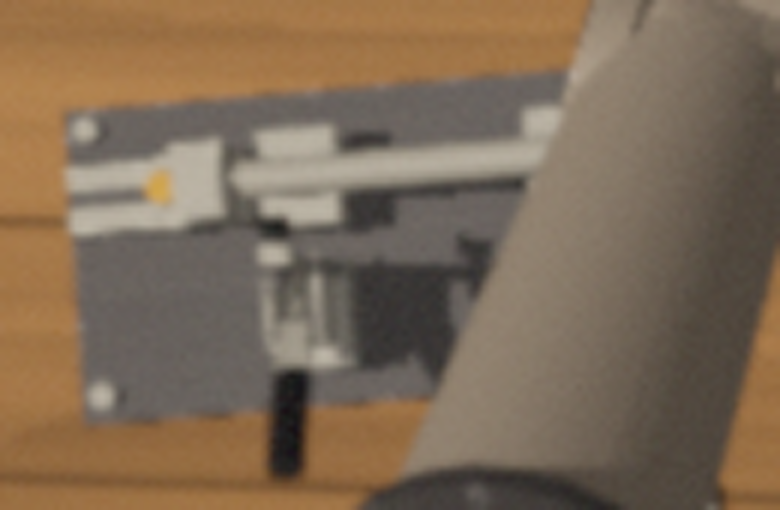

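{"api": "apply_moves", "payload": {
  "dp": [
    [0,0.03,0],
    [0,0.1,0],
    [0,0.15,0],
    [0,0,-0.2],
    [0,0,-0.35],
    [0,0,-0.35],
    [0,0,-0.2],
    [0,0,0]
  ],
  "twist": [
    [0,0,0],
    [0,0,0],
    [0,0,0],
    [0,0,0],
    [0,0,0],
    [0,0,0],
    [0,0,0],
    [0,0,0]
  ],
  "jaw": [255,255,255,255,255,255,255,255]
}}

```text
clock: 18.55
tcp_pos: [0.5924, -0.0864, 0.343]
orientation: [-3.136, -0.165, 0.001]
contact_force: [-0.1, 0.2, 0.8]
grip_width: -0.0
```

```bash
python3 jg.py; python3 rel.py .48 .13 .36 6.02; python3 snap.py w14; python3 snap.py t14 top; python3 -c "
from h import *
o,f=pickle.load(open('w14.pkl','rb'));q=pickle.load(open('jig.pkl','rb'));c,s=np.cos(q[2]),np.sin(q[2])
for j in((0,-133.8,62),(0,106.2,62),(0,106.2,70)):
    j=np.array(j)/1000.;print(proj(f,[q[0]+c*j[0]-s*j[1],q[1]+s*j[0]+c*j[1],j[2]],o))"
```

```text
18.55 jig pos mm [  -0.7148 -177.3101  342.9588] F jig [-0.0584  0.16    0.759 ] yaw-jig -0.0018034724459399243 zax [-0.0003  0.0017 -1.    ] -4.720692302290271e-06
t 18.55 pos [ 0.5924 -0.0864  0.343 ] yaw 6.018036736864338 F [-0.0749  0.153   0.759 ] M [-0.0709 -0.0621 -0.0326] g -4.720692302290271e-06
dp [-0.7425 -1.8917 -0.1386] len mm 244.42843928962597 tw [-0.0008  0.0001 -0.    ] q [-0.2843  0.4417  0.4286  1.8267 -0.2269  0.9219  0.3512]
18.55 [ 0.5924 -0.0864  0.343 ] 6.018036736864338 F [-0.0749  0.153   0.759 ] q [-0.2843  0.4417  0.4286  1.8267 -0.2269  0.9219  0.3512] g -4.720692302290271e-06
18.6 [ 0.592  -0.0862  0.3414] 6.024600869397141 F [-0.0597  1.2202  0.451 ] q [-0.2841  0.4433  0.4279  1.8284 -0.2273  0.9206  0.3514] g -0.00045206114290815576
[254.7925974  134.85254916]
[ 255.14237412 -263.51380936]
[ 255.19113876 -276.51674482]
```

View pics/w14.png

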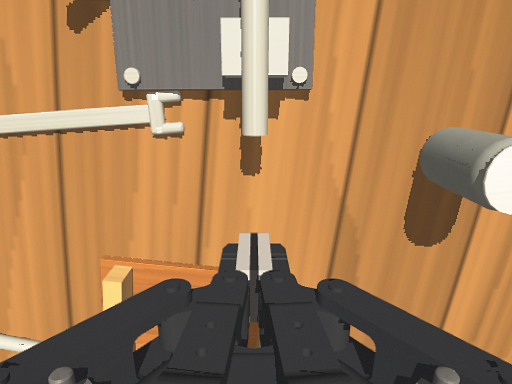

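{"api": "apply_moves", "payload": {
  "dp": [
    [-0.02,-0.15,0],
    [-0.04,-0.29,0],
    [-0.04,-0.29,0],
    [-0.04,-0.29,0],
    [-0.04,-0.29,0],
    [-0.04,-0.29,0],
    [-0.04,-0.29,0],
    [-0.03,-0.12,0],
    [0,0,0]
  ],
  "twist": [
    [0,0,0],
    [0,0,0],
    [0,0,0],
    [0,-0.04,0],
    [0,-0.04,0],
    [0,-0.04,0],
    [0,-0.04,0],
    [0,-0.04,0],
    [0,0,0]
  ],
  "jaw": [255,255,255,255,255,255,255,255,255]
}}

```text
clock: 19.55
tcp_pos: [0.524, 0.1588, 0.3289]
orientation: [3.029, 0.159, -0.721]
contact_force: [0.8, 0.3, -1.1]
grip_width: 0.0001
```

```bash
cat > hd.py <<'E'
# jig-frame tip target and tilt -> tool-axis dp & twist (first-row axes)
import sys
from bench import r
from plan import *
np.set_printoptions(precision=4,suppress=True)
q=pickle.load(open('jig.pkl','rb'));c,s=np.cos(q[2]),np.sin(q[2]);R=np.array([[c,-s,0],[s,c,0],[0,0,1]])
T=0.173
def state():
    o=r.get_obs();A=R.T@yaw(o)[1];p=R.T@(o["tcp_pos"]-np.array([q[0],q[1],0]));tip=p+A[:,2]*T
    print(o["clock"],"tip mm",tip*1000,"tilt",np.arctan2(-A[0,2],-A[2,2]),"zax",A[:,2],"F jig",R.T@o["contact_force"],"qd6",o["joints"][5])
    return o,A,p,tip
def to(x,y,z,t):
    o,A,p,tip=state()
    At=np.c_[[np.cos(t),0,-np.sin(t)],[0,-1,0],[-np.sin(t),0,-np.cos(t)]]
    pt=np.array([x,y,z])/1000-At[:,2]*T
    print("dp",A.T@(pt-p)/.12,"tw",Ro.from_matrix(A.T@At).as_rotvec()/np.radians(120),"dist tcp",np.linalg.norm(pt-p)*1000)
if __name__=="__main__":
    if len(sys.argv)>1: to(*[float(v) for v in sys.argv[1:]])
    else: state()
E
python3 hd.py -110 70 157 .45; python3 snap.py w15;python3 snap.py s15 scene; python3 snap.py t15 top; python3 -c "
from h import *
o,f=pickle.load(open('s15.pkl','rb'));crop(f,225,150,355,280,4.5,'pics/c16.png')
o,f=pickle.load(open('t15.pkl','rb'));crop(f,150,150,280,235,6,'pics/c17.png')
q=pickle.load(open('jig.pkl','rb'));c,s=np.cos(q[2]),np.sin(q[2])
for j in((0,-133.8,62),(0,106.2,62),(-20,106.2,70),(20,106.2,70)):
    j=np.array(j)/1000.;u=proj(f,[q[0]+c*j[0]-s*j[1],q[1]+s*j[0]+c*j[1],j[2]],o);print((u-150)*6)
"
```

```text
19.55 tip mm [-120.9426   73.7708  174.4595] tilt 0.4672615825718742 zax [-0.4504  0.0003 -0.8928] F jig [ 0.8512  0.2337 -1.0594] qd6 1.3421028904832708
dp [0.1221 0.0311 0.089 ] tw [-0.0001  0.0082 -0.    ] dist tcp 18.509886758935856
19.55 [0.524  0.1588 0.3289] 6.019553886742307 F [ 0.822   0.3217 -1.0594] q [-0.631   0.4963  0.3447  1.8052 -0.25    1.3421 -0.0661] g 6.20204105614493e-05
19.6 [0.5242 0.1577 0.3289] 5.938037805547133 F [-0.8046  0.9554 -0.5737] q [-0.6303  0.4956  0.3458  1.8063 -0.2493  1.3397 -0.0657] g 0.0003657627052508122
19.65 [0.5246 0.1561 0.3295] 5.783445395853947 F [ 0.2931 -0.4871  0.4413] q [-0.6292  0.4943  0.3477  1.8066 -0.2485  1.3389 -0.0657] g 2.393959472485468e-05
[685.71251265 137.67524923]
[221.12585398 175.90486807]
[220.65058626 213.27738414]
[215.4188112  135.65809333]
```

View pics/w15.png

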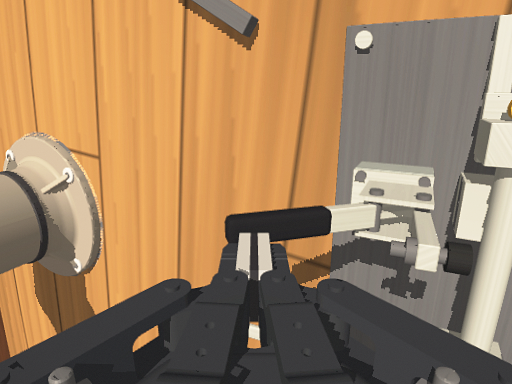

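View pics/c16.png

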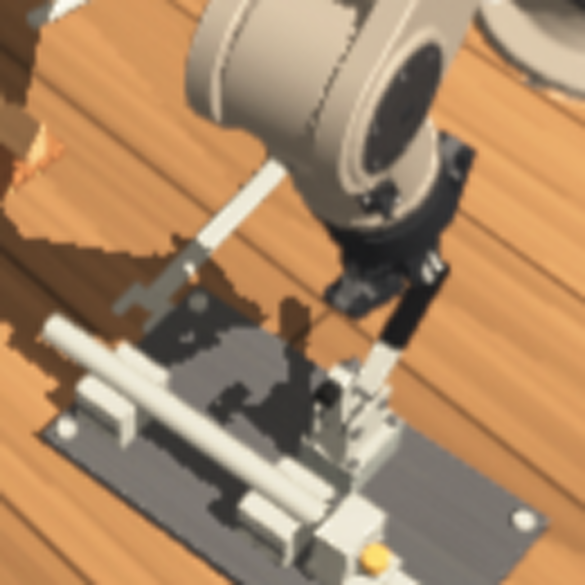

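View pics/c17.png

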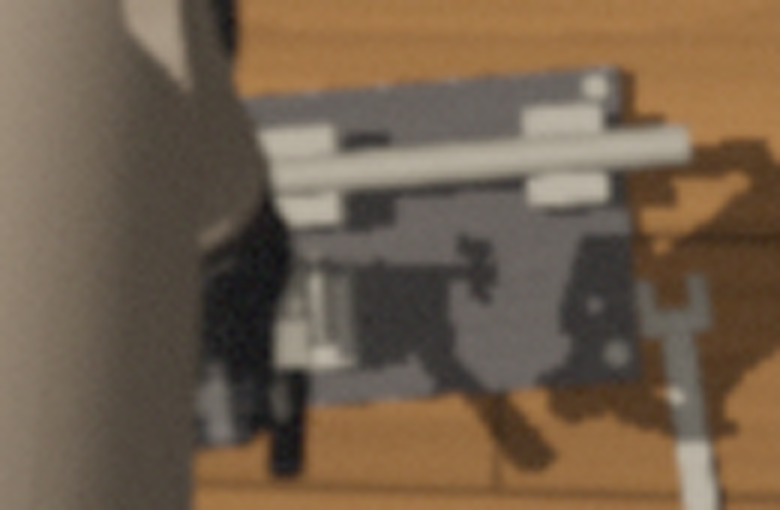

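{"api": "apply_moves", "payload": {
  "dp": [
    [0.3,0,-0.15],
    [0.3,0,-0.15],
    [0,0,0],
    [0,0,0]
  ],
  "twist": [
    [0,0,0],
    [0,0,0],
    [0,0,0],
    [0,0,0]
  ],
  "jaw": [255,255,255,255]
}}

```text
clock: 20.1
tcp_pos: [0.6068, 0.1549, 0.329]
orientation: [3.032, 0.135, -0.708]
contact_force: [0.0, 0.2, 0.6]
grip_width: 0.0
```

```bash
python3 hd.py -110 70 157 .45; python3 snap.py w16; python3 -c "
from h import *
o,f=pickle.load(open('w16.pkl','rb'))
q=pickle.load(open('jig.pkl','rb'));c,s=np.cos(q[2]),np.sin(q[2])
for j in((0,-133.8,62),(0,106.2,62),(-20,106.2,70),(20,106.2,70),(25,90,48),(-25,90,48)):
    j=np.array(j)/1000.;u=proj(f,[q[0]+c*j[0]-s*j[1],q[1]+s*j[0]+c*j[1],j[2]],o);print(j,u)
"
```

```text
20.1 tip mm [-37.7766  61.4929 173.9575] tilt 0.45926131431546 zax [-0.4433  0.0022 -0.8964] F jig [0.0443 0.2167 0.5749] qd6 1.4252123972215232
dp [-0.4913 -0.0655  0.3937] tw [-0.001   0.0044 -0.0075] dist tcp 75.95657265235167
20.1 [0.6068 0.1549 0.329 ] 5.015307685071867 F [0.0214 0.2202 0.5749] q [-0.5681  0.617   0.3601  1.6044 -0.2619  1.4252 -0.0325] g 4.261497833819629e-05
[ 0.     -0.1338  0.062 ] [350.11506118 406.51231223]
[0.     0.1062 0.062 ] [375.07737904 135.1250195 ]
[-0.02    0.1062  0.07  ] [343.01968318 135.19501535]
[0.02   0.1062 0.07  ] [406.37055889 137.7987916 ]
[0.025 0.09  0.048] [412.92212762 157.77390805]
[-0.025  0.09   0.048] [341.24450986 153.24313129]
```

View pics/w16.png

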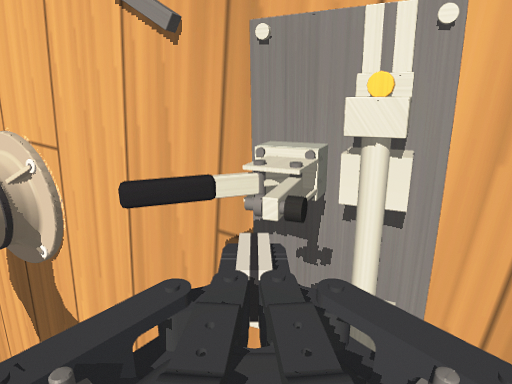

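```bash
python3 hd.py -118 70 172 .45;python3 -c "
from h import *
o,f=pickle.load(open('w16.pkl','rb'));crop(f,320,80,430,200,5,'pics/c18.png')"
```

```text
20.15 tip mm [-37.8817  61.2924 174.0643] tilt 0.4589777038695159 zax [-0.443   0.0021 -0.8965] F jig [-0.1754 -0.242   0.2256] qd6 1.4249516321217752
dp [-0.605  -0.0653  0.3114] tw [-0.001   0.0043 -0.0076] dist tcp 82.0282448126617
```

View pics/c18.png

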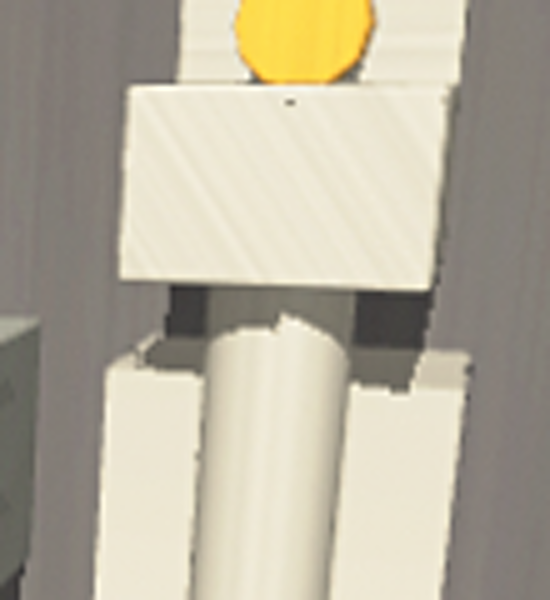

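{"api": "apply_moves", "payload": {
  "dp": [
    [-0.3,-0.033,0.155],
    [-0.3,-0.033,0.155],
    [0,0,0],
    [0,0,0]
  ],
  "twist": [
    [0,0.002,-0.004],
    [0,0.002,-0.004],
    [0,0,0],
    [0,0,0]
  ],
  "jaw": [255,255,255,255]
}}

```text
clock: 20.55
tcp_pos: [0.5196, 0.151, 0.327]
orientation: [3.038, 0.154, -0.696]
contact_force: [0.9, 0.3, -0.2]
grip_width: 0.0001
```

```bash
python3 hd.py -124 70 155 .45; python3 snap.py w17; python3 -c "
from h import *
o,f=pickle.load(open('w17.pkl','rb'))
q=pickle.load(open('jig.pkl','rb'));c,s=np.cos(q[2]),np.sin(q[2])
th=.75
for L in(0,50,75,100):
    j=np.array([-78-L*np.cos(th)+8*np.sin(th),70,82+L*np.sin(th)+8*np.cos(th)])/1000.;u=proj(f,[q[0]+c*j[0]-s*j[1],q[1]+s*j[0]+c*j[1],j[2]],o);print(j,u)
"
```

```text
20.55 tip mm [-123.5207   66.9333  171.2214] tilt 0.450312198972778 zax [-0.4352  0.0033 -0.9003] F jig [ 0.9151  0.182  -0.1521] qd6 1.3152158604518684
dp [ 0.0547 -0.0301  0.1235] tw [-0.0016  0.0002 -0.0015] dist tcp 16.61008884288998
20.55 [0.5196 0.151  0.327 ] 5.825331911982135 F [ 0.891   0.277  -0.1521] q [-0.6295  0.485   0.3518  1.8275 -0.2481  1.3152 -0.0585] g 0.00014135873247163487
[-0.07254689  0.07        0.08785351] [384.54247805 209.53990636]
[-0.10913133  0.07        0.12193545] [312.49432978 218.22097255]
[-0.12742356  0.07        0.13897642] [271.99900122 223.04326249]
[-0.14571578  0.07        0.15601739] [228.21841253 228.21151883]
```

View pics/w17.png

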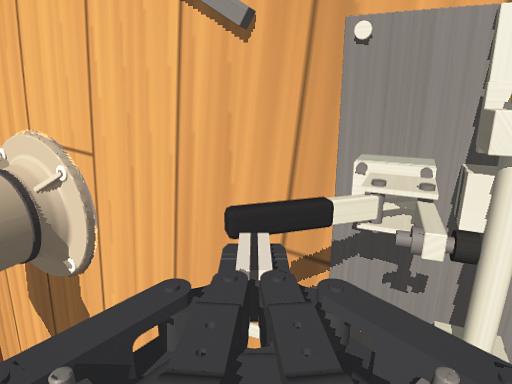

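```bash
python3 hd.py -115 71 158 .45
```

```text
20.6 tip mm [-123.6059   66.8552  171.1442] tilt 0.4512016334755612 zax [-0.436   0.0032 -0.8999] F jig [ 0.2767  0.0927 -0.4332] qd6 1.3159040419467238
dp [ 0.1104 -0.0393  0.0674] tw [-0.0015  0.0006 -0.0016] dist tcp 16.228093001506984
```

{"api": "apply_moves", "payload": {
  "dp": [
    [0.11,-0.039,0.067],
    [0,0,0]
  ],
  "twist": [
    [-0.0015,0,-0.0016],
    [0,0,0]
  ],
  "jaw": [255,255]
}}

```text
clock: 20.8
tcp_pos: [0.5292, 0.1567, 0.3135]
orientation: [3.037, 0.16, -0.692]
contact_force: [-0.3, 0.2, -0.5]
grip_width: -0.0002
```

```bash
python3 hd.py -123 71 149.5 .45
```

```text
20.8 tip mm [-112.9987   71.1973  157.633 ] tilt 0.4481692252773315 zax [-0.4333  0.0007 -0.9012] F jig [-0.2305  0.2623 -0.4622] qd6 1.2993968481252944
dp [-0.0431  0.0007  0.0972] tw [-0.0003 -0.0009  0.0001] dist tcp 12.759581180839172
```

{"api": "apply_moves", "payload": {
  "dp": [
    [-0.005,0,0.017],
    [-0.005,0,0.017],
    [-0.005,0,0.017]
  ],
  "twist": [
    [0,0,0],
    [0,0,0],
    [0,0,0]
  ],
  "jaw": [255,255,255]
}}

```text
clock: 21.1
tcp_pos: [0.5265, 0.1563, 0.3075]
orientation: [3.036, 0.158, -0.691]
contact_force: [-0.5, -0.1, 0.1]
grip_width: 0.0001
```

{"api": "apply_moves", "payload": {
  "dp": [
    [-0.005,0,0.017],
    [-0.005,0,0.017]
  ],
  "twist": [
    [0,0,0],
    [0,0,0]
  ],
  "jaw": [255,255]
}}

```text
clock: 21.3
tcp_pos: [0.5235, 0.1559, 0.3039]
orientation: [3.036, 0.158, -0.692]
contact_force: [0.1, -0.4, 0.5]
grip_width: 0.0004
```

{"api": "apply_moves", "payload": {
  "dp": [
    [-0.005,0,0.017],
    [-0.005,0,0.017]
  ],
  "twist": [
    [0,0,0],
    [0,0,0]
  ],
  "jaw": [255,255]
}}

```text
clock: 21.5
tcp_pos: [0.5204, 0.1554, 0.3006]
orientation: [3.036, 0.158, -0.692]
contact_force: [-0.2, 0.2, 0.9]
grip_width: -0.0
```

```bash
python3 hd.py
```

```text
21.5 tip mm [-121.926    70.6756  144.7085] tilt 0.4479513266163591 zax [-0.4331 -0.0002 -0.9013] F jig [-0.2025  0.2363  0.8773] qd6 1.265685216991284
```

{"api": "apply_moves", "payload": {
  "dp": [
    [-0.005,0,0.017],
    [-0.005,0,0.017]
  ],
  "twist": [
    [0,0,0],
    [0,0,0]
  ],
  "jaw": [255,255]
}}

```text
clock: 21.7
tcp_pos: [0.5172, 0.1551, 0.2973]
orientation: [3.036, 0.158, -0.691]
contact_force: [-0.3, -0.4, 0.2]
grip_width: 0.0007
```

{"api": "apply_moves", "payload": {
  "dp": [
    [-0.005,0,0.017],
    [-0.005,0,0.017]
  ],
  "twist": [
    [0,0,0],
    [0,0,0]
  ],
  "jaw": [255,255]
}}

```text
clock: 21.9
tcp_pos: [0.5145, 0.1548, 0.2945]
orientation: [3.037, 0.158, -0.69]
contact_force: [0.9, -0.0, 6.3]
grip_width: 0.0
```

```bash
python3 hd.py
```

```text
21.9 tip mm [-127.687    70.7451  138.4923] tilt 0.4469295067259459 zax [-0.4322  0.0001 -0.9018] F jig [ 0.8524 -0.0949  6.3426] qd6 1.2467391769136091
```

```bash
cat > arc.py <<'E'
import sys
from hd import *
n=int(sys.argv[1]);step=float(sys.argv[2]);tend=float(sys.argv[3]);  # arc step mm, tilt at the end
pre=float(sys.argv[4]) if len(sys.argv)>4 else 0
o,A,p,tip=state()
v=tip*1000-np.array([-78,70,82]);rad=np.hypot(v[0],v[2]);ph=np.arctan2(v[2],-v[0]);t=np.arctan2(-A[0,2],-A[2,2])
print("rad",rad,"phi",ph,"handle angle left",ph-.099)
Z=lambda t:np.array([-np.sin(t),0,-np.cos(t)])
D=[];W=[]
for i in range(n):
    ph2=ph-step/rad;t2=t+(tend-t)/(n-i)
    a=np.array([-78-rad*np.cos(ph),0,82+rad*np.sin(ph)])/1000-Z(t)*T
    b=np.array([-78-rad*np.cos(ph2),0,82+rad*np.sin(ph2)])/1000-Z(t2)*T
    d=b-a+pre/1000*np.array([-np.sin(ph),0,-np.cos(ph)])
    X=np.array([np.cos(t),0,-np.sin(t)])
    D.append([round(float(d@X/.12),3),0,round(float(d@Z(t)/.12),3)]);W.append([0,round(float(-(t2-t)/np.radians(120)),4),0]);ph,t=ph2,t2
print(D);print(W)
E
python3 arc.py 5 3 .38 0.5
```

```text
21.9 tip mm [-127.687    70.7451  138.4923] tilt 0.4469295067259459 zax [-0.4322  0.0001 -0.9018] F jig [ 0.8524 -0.0949  6.3426] qd6 1.2467391769136091
rad 75.23418523306994 phi 0.8494029776657143 handle angle left 0.7504029776657143
[[-0.03, 0, 0.027], [-0.03, 0, 0.027], [-0.029, 0, 0.028], [-0.028, 0, 0.028], [-0.027, 0, 0.028]]
[[0, 0.0064, 0], [0, 0.0064, 0], [0, 0.0064, 0], [0, 0.0064, 0], [0, 0.0064, 0]]
```

{"api": "apply_moves", "payload": {
  "dp": [
    [-0.03,0,0.027],
    [-0.03,0,0.027],
    [-0.029,0,0.028],
    [-0.028,0,0.028],
    [-0.027,0,0.028]
  ],
  "twist": [
    [0,0.0064,0],
    [0,0.0064,0],
    [0,0.0064,0],
    [0,0.0064,0],
    [0,0.0064,0]
  ],
  "jaw": [255,255,255,255,255]
}}

```text
clock: 22.4
tcp_pos: [0.4937, 0.1523, 0.2894]
orientation: [3.066, 0.159, -0.577]
contact_force: [0.1, -1.0, 5.2]
grip_width: -0.0001
```

```bash
python3 arc.py 5 3 .3 0.5
```

```text
22.4 tip mm [-136.7425   70.7806  128.2172] tilt 0.3721417855890609 zax [-0.3636  0.002  -0.9315] F jig [-0.0282 -0.9616  5.2194] qd6 1.1373387879635708
rad 74.74432176232862 phi 0.666625558807252 handle angle left 0.5676255588072521
[[-0.029, 0, 0.028], [-0.028, 0, 0.028], [-0.027, 0, 0.029], [-0.027, 0, 0.029], [-0.026, 0, 0.029]]
[[0, 0.0069, 0], [0, 0.0069, 0], [0, 0.0069, 0], [0, 0.0069, 0], [0, 0.0069, 0]]
```

Excellent: it follows the arc at about 5 N.

{"api": "apply_moves", "payload": {
  "dp": [
    [-0.029,0,0.028],
    [-0.028,0,0.028],
    [-0.027,0,0.029],
    [-0.027,0,0.029],
    [-0.026,0,0.029]
  ],
  "twist": [
    [0,0.0069,0],
    [0,0.0069,0],
    [0,0.0069,0],
    [0,0.0069,0],
    [0,0.0069,0]
  ],
  "jaw": [255,255,255,255,255]
}}

```text
clock: 22.9
tcp_pos: [0.4731, 0.1498, 0.2814]
orientation: [3.092, 0.159, -0.457]
contact_force: [-0.7, -0.0, 5.1]
grip_width: 0.0002
```

```bash
python3 arc.py 6 3 .2 0.5
```

```text
22.9 tip mm [-144.5544   70.774   115.7667] tilt 0.29299252638494694 zax [-0.2888  0.0039 -0.9574] F jig [-0.6807  0.0561  5.0514] qd6 1.0173901958896179
rad 74.6302652561239 phi 0.46951357441723424 handle angle left 0.3705135744172342
[[-0.027, 0, 0.029], [-0.026, 0, 0.029], [-0.026, 0, 0.029], [-0.025, 0, 0.029], [-0.024, 0, 0.029], [-0.023, 0, 0.029]]
[[0, 0.0074, 0], [0, 0.0074, 0], [0, 0.0074, 0], [0, 0.0074, 0], [0, 0.0074, 0], [0, 0.0074, 0]]
```

{"api": "apply_moves", "payload": {
  "dp": [
    [-0.027,0,0.029],
    [-0.026,0,0.029],
    [-0.026,0,0.029],
    [-0.025,0,0.029],
    [-0.024,0,0.029],
    [-0.023,0,0.029]
  ],
  "twist": [
    [0,0.0074,0],
    [0,0.0074,0],
    [0,0.0074,0],
    [0,0.0074,0],
    [0,0.0074,0],
    [0,0.0074,0]
  ],
  "jaw": [255,255,255,255,255,255]
}}

```text
clock: 23.5
tcp_pos: [0.4499, 0.1471, 0.267]
orientation: [3.118, 0.159, -0.301]
contact_force: [-0.6, -0.3, 5.6]
grip_width: -0.0001
```

```bash
python3 arc.py 4 2 .15 0.5
```

```text
23.5 tip mm [-150.9257   70.7701   97.1817] tilt 0.19196167699012345 zax [-0.1908  0.0053 -0.9816] F jig [-0.6574 -0.2603  5.5895] qd6 0.8565519444175076
rad 74.48919854352934 phi 0.20524939328165956 handle angle left 0.10624939328165955
[[-0.015, 0, 0.021], [-0.015, 0, 0.021], [-0.014, 0, 0.021], [-0.014, 0, 0.021]]
[[0, 0.005, 0], [0, 0.005, 0], [0, 0.005, 0], [0, 0.005, 0]]
```

{"api": "apply_moves", "payload": {
  "dp": [
    [-0.015,0,0.021],
    [-0.015,0,0.021],
    [-0.014,0,0.021]
  ],
  "twist": [
    [0,0.005,0],
    [0,0.005,0],
    [0,0.005,0]
  ],
  "jaw": [255,255,255]
}}

```text
clock: 23.8
tcp_pos: [0.4431, 0.1464, 0.2608]
orientation: [3.125, 0.159, -0.246]
contact_force: [-1.6, -2.1, 23.1]
grip_width: -0.0002
```

```bash
python3 arc.py 4 2 .12 0.5
```

```text
23.8 tip mm [-151.8207   70.8081   89.9733] tilt 0.15693530142060672 zax [-0.1563  0.0058 -0.9877] F jig [-1.7839 -1.9349 23.1048] qd6 0.7984796834474542
rad 74.24999968210989 phi 0.10759221007004442 handle angle left 0.008592210070044418
[[-0.012, 0, 0.021], [-0.012, 0, 0.021], [-0.011, 0, 0.021], [-0.011, 0, 0.021]]
[[0, 0.0044, 0], [0, 0.0044, 0], [0, 0.0044, 0], [0, 0.0044, 0]]
```

{"api": "apply_moves", "payload": {
  "dp": [
    [-0.003,0,0.02],
    [-0.003,0,0.02]
  ],
  "twist": [
    [0,0,0],
    [0,0,0]
  ],
  "jaw": [255,255]
}}

```text
clock: 24.0
tcp_pos: [0.443, 0.1459, 0.2602]
orientation: [-3.128, -0.158, 0.243]
contact_force: [-6.7, -4.4, 39.3]
grip_width: -0.0002
```

```bash
python3 hd.py
```

```text
24.0 tip mm [-151.6003   70.8421   89.3195] tilt 0.1546068936135164 zax [-0.154   0.0085 -0.988 ] F jig [-7.1345 -3.6787 39.3246] qd6 0.7940442904995705
```

{"api": "apply_moves", "payload": {
  "dp": [
    [0,0,0.017]
  ],
  "twist": [
    [0,0,0]
  ],
  "jaw": [255]
}}

```text
clock: 24.1
tcp_pos: [0.443, 0.1456, 0.2604]
orientation: [-3.127, -0.157, 0.243]
contact_force: [-6.4, -3.4, 31.0]
grip_width: -0.0001
```

```bash
python3 hd.py; python3 snap.py s18 scene;python3 -c "
from h import *
o,f=pickle.load(open('s18.pkl','rb'));crop(f,225,150,355,280,4.5,'pics/c19.png')"
```

```text
24.1 tip mm [-151.6269   70.8144   89.5007] tilt 0.1547390977510456 zax [-0.1541  0.01   -0.988 ] F jig [-6.7091 -2.6867 31.0389] qd6 0.7943214664856132
24.1 [0.443  0.1456 0.2604] 5.803535842475602 F [-6.3903 -3.3755 31.0389] q [-0.7066  0.3966  0.3343  2.1344 -0.2531  0.7943 -0.0941] g -0.0001082072431852202
```

View pics/c19.png

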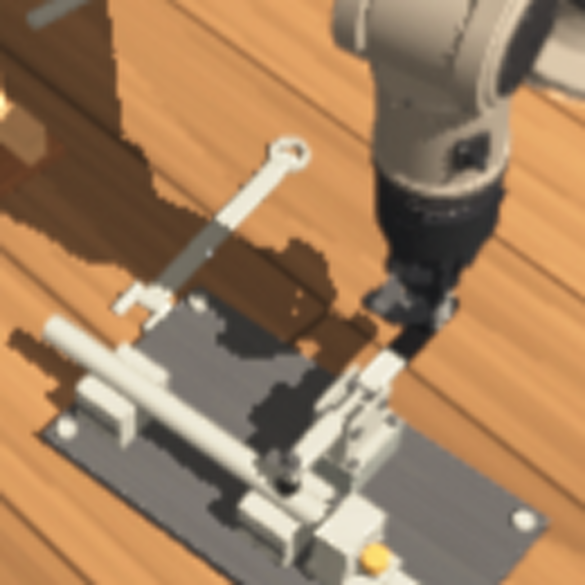

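{"api": "apply_moves", "payload": {
  "dp": [
    [0,0,-0.04],
    [0,0,-0.15],
    [0,0,-0.3],
    [0,0,-0.3],
    [0,0,-0.1],
    [0,0,0],
    [0,0,0]
  ],
  "twist": [
    [0,0,0],
    [0,0,0],
    [0,0,0],
    [0,0,0],
    [0,0,0],
    [0,0,0],
    [0,0,0]
  ],
  "jaw": [255,255,255,255,255,255,255]
}}

```text
clock: 24.85
tcp_pos: [0.458, 0.146, 0.3672]
orientation: [-3.127, -0.157, 0.245]
contact_force: [-0.4, -1.1, -1.0]
grip_width: -0.0001
```

```bash
python3 hd.py; python3 snap.py w19; python3 snap.py s19 scene
python3 - <<'E'
from h import *
o,f=pickle.load(open('w19.pkl','rb'))
q=pickle.load(open('jig.pkl','rb'));c,s=np.cos(q[2]),np.sin(q[2])
P=lambda j:proj(f,[q[0]+c*j[0]-s*j[1],q[1]+s*j[0]+c*j[1],j[2]],o)
for th in(0,.03,.1):
    print(th,"end top",P(np.array([-78-100*np.cos(th)+8*np.sin(th),70,82+100*np.sin(th)+8*np.cos(th)])/1000))
print(P(np.array([0,-133.8,62])/1000),P(np.array([0,106.2,70])/1000))
o,f=pickle.load(open('s19.pkl','rb'));crop(f,225,150,355,280,4.5,'pics/c20.png')
v=f["z_map"]
for (a,b) in((405,345),(412,338),(385,370)):
    u=225+a/4.5;w=150+b/4.5;X=dep(f,u,w);print(np.array([[c,s,0],[-s,c,0],[0,0,1]])@(X-[q[0],q[1],0])*1000)
E
```

```text
24.85 tip mm [-136.8665   69.5244  196.355 ] tilt 0.1560632618603909 zax [-0.1554  0.0093 -0.9878] F jig [-0.5491 -1.0231 -1.0468] qd6 1.0453762145827554
24.85 [0.458  0.146  0.3672] 5.800958627360603 F [-0.4388 -1.075  -1.0468] q [-0.7476  0.2486  0.3851  2.0205 -0.164   1.0454 -0.1724] g -9.531018501059358e-05
24.9 [0.4579 0.146  0.367 ] 5.800079142431325 F [-0.0046  0.549   0.2795] q [-0.7475  0.2489  0.385   2.0208 -0.1639  1.0455 -0.1724] g -0.000126728321334552
0 end top [223.27567046 189.65504296]
0.03 end top [222.70320027 190.67002214]
0.1 end top [221.77303078 193.13096985]
[413.04524925 388.87084399] [458.81637642 145.37169694]
[-121.54024928   70.99726524   89.22281403]
[-128.85642615   71.3834088    89.77550085]
[-98.02378771  71.99717276  86.96699725]
```

View pics/w19.png

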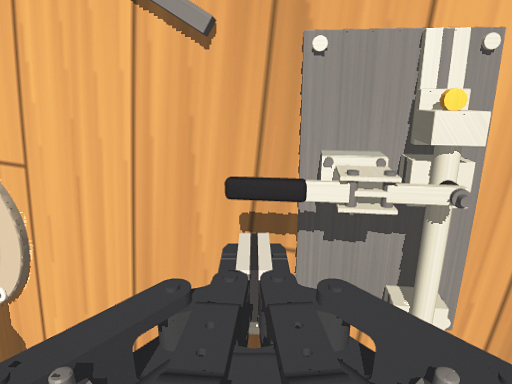

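View pics/c20.png

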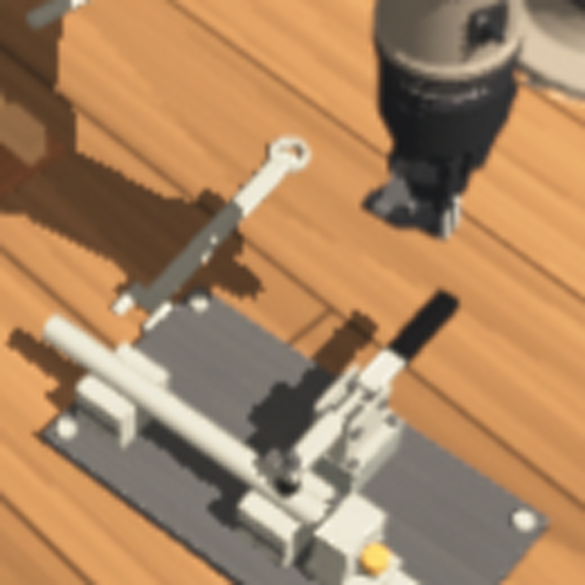

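Run:
```python
from h import *
np.set_printoptions(precision=1,suppress=True)
q=pickle.load(open('jig.pkl','rb'));c,s=np.cos(q[2]),np.sin(q[2]);M=np.array([[c,s,0],[-s,c,0],[0,0,1]])
o,f=pickle.load(open('w19.pkl','rb'))
for u in list(range(228,304,10))+[312,325,340]: print(u,np.median([M@(dep(f,u,v,o)-[q[0],q[1],0])*1000 for v in range(186,194)],axis=0))
crop(f,390,90,500,210,5,'pics/c21.png')
```

```text
228 [-174.5   69.9   88.7]
238 [-166.4   70.1   88.4]
248 [-158.3   70.3   88.4]
258 [-150.3   71.    88.5]
268 [-142.4   71.1   88.5]
278 [-134.6   71.4   88.8]
288 [-126.8   71.8   88.5]
298 [-119.2   71.9   88.5]
312 [-108.4   71.6   85.6]
325 [-98.5  71.7  85.3]
340 [-87.2  72.3  84.9]
```

View pics/c21.png

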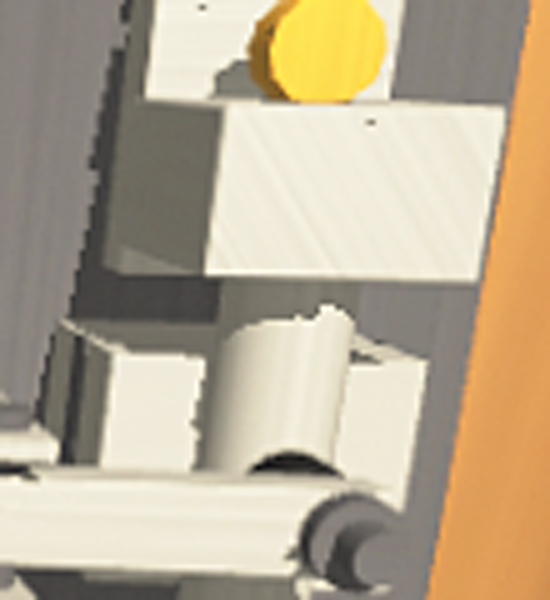

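Run:
```python
from h import *
np.set_printoptions(precision=1,suppress=True)
q=pickle.load(open('jig.pkl','rb'));c,s=np.cos(q[2]),np.sin(q[2]);M=np.array([[c,s,0],[-s,c,0],[0,0,1]])
for n,u0 in(('w19',449),('w16',375)):
    o,f=pickle.load(open(n+'.pkl','rb'))
    for v in range(128,162,2) : print(n,v,M@(dep(f,u0,v,o)-[q[0],q[1],0])*1000)
o,f=pickle.load(open('s19.pkl','rb'))
```

```text
w19 128 [ -8.3 118.9  68.7]
w19 130 [ -8.9 117.6  70.6]
w19 132 [ -8.  115.9  69. ]
w19 134 [ -8.7 114.6  71.1]
w19 136 [ -8.2 113.1  70.5]
w19 138 [ -7.5 111.5  69.2]
w19 140 [ -7.8 110.1  70.6]
w19 142 [ -7.  108.5  69.1]
w19 144 [ -7.  107.   69.5]
w19 146 [ -3.2 104.4  60.7]
w19 148 [ -2.7 102.7  60. ]
w19 150 [ -3.5 101.5  62.4]
w19 152 [-2.8 99.7 61.3]
w19 154 [-2.3 98.  60.5]
w19 156 [-1.8 96.4 59.9]
w19 158 [-1.7 94.8 60.3]
w19 160 [-1.8 93.3 60.9]
w16 128 [  0.5 111.7  70.5]
w16 130 [  0.4 110.3  68.4]
w16 132 [  0.6 109.   68.9]
w16 134 [  0.6 107.7  68.7]
w16 136 [  0.7 106.3  68.5]
w16 138 [ -0.  104.1  60.7]
w16 140 [  0.1 102.8  61.2]
w16 142 [  0.2 101.4  60.5]
w16 144 [  0.3 100.   60.9]
w16 146 [ 0.3 98.5 59.7]
w16 148 [ 0.6 97.4 61.7]
w16 150 [ 0.7 96.  61.4]
w16 152 [ 0.8 94.6 61.5]
w16 154 [ 1.  93.3 62.2]
w16 156 [ 0.9 91.6 60.4]
w16 158 [ 1.1 90.4 61.1]
w16 160 [ 1.2 89.1 61.6]
```

```bash
python3 -c "
from bench import r
print(r.hand_in())"
```

```text
the job is handed in; nothing more can be done
None
```

I laid the bar in the V-blocks, slid it fully home against the stop and swung the clamp shut. I then handed the job in at about 25 s, with the gripper clear of everything.

- **Bar:** I took the bar from the wooden rest. It measured about 240 mm, while the two look-alikes on the bench were about 180 and 190 mm. I laid it in both V-blocks with its end about 13 mm short of the stop face.
- **Slide home:** I pushed the bar's rear end with closed fingers at about 10 mm/s. The drag was about 3 N, rising to about 5 N over the pin's stroke. Movement then stopped while the force climbed to 8 N, the highest reading taken.
- **Clamp:** I followed the handle's arc with about 5–6 N until it would go no further. The highest reading there was 39 N, through the fingertips.

**Last checks:**
- The wrist camera's depth shows the handle level along its whole length and the clamp tip on the bar.
- The bar's top can be followed to within about 2 mm of the stop's face, where the block's edge hides it. With the pin fully out, the gap would be 3 mm.
- The top camera earlier hinted at a gap of about 2 mm. That is within its calibration error, and both the push forces and a close wrist-camera view contradict it.
- The other things on the bench were left alone. I did not measure their positions again afterwards.

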